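# Ease a finished print off the build plate with a removal wedge

### The job

Pull the print-removal wedge out of its upright holder, set it on the build plate with its sole flat, and push its toe under the raised front lip of the printed bracket, square on, until the bracket's front edge has just lifted, about 5 mm, while its back edge stays down on the plate against the stop. Finish while still holding the wedge in place with the gripper and the bracket's front resting on it; do not let go. Touch the bracket only with the wedge and leave everything else where it is.

Things in the scene. Friction and masses are not known exactly. Their poses are not given: they have to be found in the camera images.
- wedge: print-removal wedge, loose, 120-260 g: plain steel wedge foot 72 mm long, 30 wide, 15 high, with an upright wooden handle, 20 mm (x) by 18 mm (y), its top 130 mm above the sole. Origin: on the flat sole, under the handle's axis; z up the handle, x towards the toe. Foot from x = -12 mm (heel) to +60 mm (toe). It starts upright in the holder, sole on the holder's floor
- toe (a point): middle of the wedge's toe, on the sole line (wedge x = +60 mm, z = 0). The foot's top is 15 mm high from the heel to x = +15 mm, then slopes evenly down to 2 mm at the toe: each mm pushed forward raises what rides on the slope by 0.29 mm
- holder: black rectangular upright pocket fixed to the bench, open at the top: 88 mm (along its x) by 46 mm outside, 50 mm high, walls and floor 5 mm. Origin: centre of its underside, at bench level. The wedge has about 3 mm of play in it all round; lift the wedge straight up by more than 50 mm to clear the rim
- plate: gold-coloured build plate fixed flat on the bench, 240 mm (its x) by 180 mm (its y), 8 mm thick, with a low bar, the back stop, 12 mm high across its +x end. Origin: centre of its underside, at bench level; x points to the stop, and the front half (-x) is free for the wedge. Pressed down hard, the wedge sticks and its toe digs in: slide it lightly or up to 1 mm above the plate
- stop (a point): middle of the back stop's front face, at the plate's top surface (8 mm above the bench)
- bracket: grey printed bracket, loose, 130-280 g, 110 mm (x) by 70 mm (y), 42 mm high at the back, 12 at the front. Origin: centre of its underside, on the plate; x parallel to the plate's; its back (x = +55 mm) within 4 mm of the stop. Pushed by the wedge it slides to the stop, then its front rises as it tips on its back edge
- lip (a point): middle of the lower front edge of the bracket's lip (bracket x = -55 mm, z = 5 mm): 13 mm above the bench at rest, higher by as much as the front is lifted. The lip is the front 35 mm of the bracket, full width, its flat underside 5 mm above the plate: the toe goes under it
- back (a point): middle of the bracket's lower back edge (bracket x = +55 mm, z = 0): 8 mm above the bench at rest
- pencup: round black pen cup, 72 mm wide, 85 mm high, fixed to the bench, with three pens that reach up to 155 mm; a bystander standing on the other side from the holder. Origin: centre of its underside
- clip_a: small grey printed clip, 30 x 22 x 22 mm, on the build plate beside the bracket; bystander. Origin: centre of its underside
- clip_b: another such grey clip on the bench; bystander. Origin: centre of its underside
- clip_c: a third such grey clip on the bench; bystander. Origin: centre of its underside
- calipers: digital calipers lying on the bench beyond the plate, 210 mm long, 12 mm high; bystander. Origin: at bench level under the slide
- pliers: red-handled pliers lying on the bench, 165 mm long, 14 mm high; bystander. Origin: at bench level under the pivot
- file: flat hand file with a wooden handle lying on the left of the bench, 230 mm long, 22 mm high; bystander. Origin: at bench level, at about the middle of its length
Not all that is in view belongs to the job. What is shaped like the wedge but orange or purple is not meant.

How it is judged:
On the way, in this order (a step that is already met when the one before it is completed fails the run):
1. the held wedge is lifted above the height of the holder rim (contact force between wedge and the fingers above 1 N and height (world z) of wedge above 0.052 m), for 0.2 s.
2. the held wedge, sole on the plate, has lifted the bracket's front edge (contact force between wedge and the fingers above 1 N and height (world z) of lip between 0.0155 and 0.022 m and contact force between wedge and bracket above 0.15 N and z of toe in the frame of plate below 0.013 m and angle between wedge's own z axis and vertical below 0.2 rad), for 0.3 s.
At the end, for the whole second after the job is handed in: Wedge held, still, upright (0.2 rad), toe under 5 mm above plate, square to it (0.3 rad); bracket on wedge, untouched by robot, still, front lifted 2.5-9 mm, back edge under 3.5 mm up and within 6 mm of the stop, moved under 15 mm, within 0.15 rad of the plate (all of step 2 and height (world z) of back below 0.0115 m and x of back in the frame of stop above -0.006 m and distance of bracket from where it was at the start of the episode below 0.015 m and angle between the x axis of bracket and the x axis of plate, either way round below 0.15 rad and angle between the x axis of wedge and the x axis of plate, either way round below 0.3 rad and linear speed of each of bracket, wedge below 0.01 m/s and contact force between bracket and the arm below 0.1 N and contact force between bracket and the fingers below 0.1 N); the arm keeps its last pose, push and grip.
It fails at once if the robot itself touches the bracket (over 0.5 N) (contact force between bracket and the fingers above 0.5 N or contact force between bracket and the arm above 0.5 N).
It fails at once if a bystander is moved by more than 15 mm (distance of any of clip_a, clip_b, clip_c, calipers, pliers, file from where it was at the start of the episode above 0.015 m).
It fails at once if the pen cup is struck (over 5 N) (contact force between pencup and the fingers above 5 N or contact force between pencup and the arm above 5 N or contact force between pencup and wedge above 5 N).
It also fails if it takes over 45 s, if anything falls off the work surface, if the arm or the gripper's body presses on something with over 40 N, if the wrist force passes 120 N, or if a joint passes its speed limit or range.

### The arm

A 6-joint arm with a two-finger parallel gripper is mounted at the origin on the work surface. World frame = base frame: x ahead of the robot, y to its left, z up, the work surface at z = 0. Lengths are in m, angles in rad, forces in N, time in s.
With the tool pointing down it reaches from about 0.35 to 0.775 m from the base axis. Payload 7.3 kg.
Tool frame: the origin (TCP) lies at the very end of the fingers, on their centre line; the grasp point (between the pads) lies 19 mm behind it; x points along the fingers, y is the direction in which the jaws open and shut, and the axes are right-handed (so a half turn about x gives the same grasp; the last joint's range is limited). The gripper opens to 92 mm and grips with 3 to 60 N. Pads are 19 mm wide; open, the fingers measure 130 mm over their backs; the gripper's body (75 mm by 190 mm) begins 47 mm behind the grasp point.
Start: joints at [-0.146, 0.342, 1.524, -0, 1.275, -0.146], TCP at [0.525, 0, 0.187] pointing down, gripper open.
Joint ranges: [-2.53, 2.53], [-0.77, 2.02], [0.04, 2.7], [-1, 4.14], [0.28, 2.66], [-3.11, 3.11]. Speed limits (rad/s): [2.57, 2.57, 3.14, 3.14, 3.14, 3.14].

### API

Orientations are given as [roll, pitch, yaw] about the fixed x, y, z axes, in that order (R = Rz(yaw) Ry(pitch) Rx(roll)).
In Python, from cell import observe, vision, job gives the robot as it stands.
- The arm moves only by the tool send_rows, never from a script. Its argument "motion" is a list of rows, each an object with "hand": the opening, from -1 (shut) to 1 (fully open), so that 0 is half open; "slide": the shift along the tool's x, y, z in mm, a list of three; "spin": the turn about the tool's x in rad. In form: [{"hand": hand, "slide": [tx, ty, tz], "spin": spin}, ...]. A call has 1 to 8 rows; each row shifts and turns the pose as measured when the row begins, along the tool's axes as they then stand; what a row does not reach is not made up. A row lasts 1/10 s, in which the tool goes at most 50 mm and 8.59 degrees, less where a joint would pass 70% of its speed; a pose out of reach is approached as far as the arm can. A call with a gripper value outside its range is refused whole. The fingers move at their own pace and stop on an object; "grip_force" is the grip in N (left out, the last holds). Time passes only in rows, so rows that do not move let the fingers close. It gives the time, the measured TCP pose, the force and the opening at its end, in the units of the state.
- observe(): the state, without advancing time (a new reading comes with each control period).
- vision.read_camera(name): name is "scene" or "side" or "wrist"; returns a dict with "pixels" (400x640x3 uint8, blue, green, red), "range_z" (400x640 float32, m along the optical axis (not along the pixel's ray), 0 where there is no reading), "fx", "fy", "cx", "cy" (pixels), "distortion" ([k1, k2, p1, p2, k3] as OpenCV has them; the pictures are not rectified), "world_from_camera" (4x4, takes a point from camera to world coordinates); the wrist camera has in their place "T_tool_cam" (4x4, takes a point from camera to tool coordinates, whose origin is the TCP and whose axes are the tool frame's). Camera axes: x right, y down, z forward; pixel columns grow to the right and rows downward; lengths in m; the calibration is good to about 2 mm. A picture is of the moment at which its call begins: read the wrist's pose just before it.
- job.hand_in(): hands the job in, once; it reports no verdict.
Trained networks look in a picture, given as the dict that the camera call returned (one of the last four; its "shot" number tells which), for a name from the list of things; names that differ only in an ending like _2 or _b are one class to them, and where a whole thing is asked for, a point or a joint stands for the part that bears it (a point fixed in the world has none). Each returns a list of dicts, best first, with "conf" (0 to 1); they miss things now and then, are a little off and sometimes report something else, mostly with a low value. They report only what shows in the picture. A call takes as long as a camera call. They do not tell look-alikes from the thing itself.
- vision.search_frame(picture, thing): "uv" ([column, row] in pixels, amid what is visible of it).
- vision.cut_out(picture, thing): "mask" (400x640 bool, what is visible of it) and "uv" ([column, row] in pixels, amid what is visible of it).
The state is a dict: "time": time; "qpos": joint angles; "qvel": joint speeds; "joint_efforts": joint torques, N m; "tool_pos": TCP position; "tool_rot": TCP orientation; "contact_force": force on the tool from outside, world axes, zero at the start; "torque": the same for the moment, N m; "opening": finger opening in m.
Only numpy, scipy, OpenCV 4.12 (cv2) and the standard library are available. Lean on these libraries where they do the work, as an engineer would, in place of code of your own. Each camera call takes 0.05 s, during which the arm holds its last target.

## Working session

There is one attempt and no reset: what is moved stays moved. The work goes in short steps, Python scripts to look and compute and a tool call to move; the robot and the scene stay as the last step left them, time stands still between calls to the robot, and variables do not carry over. Pictures are saved under pics/ and viewed, and the job is handed in when it is done.

Besides the shell and the picture viewer there is one more tool, called as name(argument=value, ...), one argument or row to a line, values as JSON. send_rows: Moves the arm, as the interface text tells. Its arguments: {"type":"object","properties":{"motion":{"type":"array","items":{"type":"object","properties":{"hand":{"type":"number"},"slide":{"type":"array","items":{"type":"number"}},"spin":{"type":"number"}}}},"grip_force":{"type":"number"}},"required":["motion"]}

```bash
ls; mkdir -p pics
cat > h.py <<'E'
import numpy as np, cv2
from cell import observe, vision, job
from scipy.spatial.transform import Rotation as R
def wfc(p):
    if "world_from_camera" in p: return np.array(p["world_from_camera"])
    s=p["_st"]; T=np.eye(4); T[:3,:3]=R.from_euler('xyz',s["tool_rot"]).as_matrix(); T[:3,3]=s["tool_pos"]
    return T@np.array(p["T_tool_cam"])
def cam(n):
    s=observe(); p=vision.read_camera(n); p["_st"]=s; return p
def ray(p,uv):
    K=np.array([[p["fx"],0,p["cx"]],[0,p["fy"],p["cy"]],[0,0,1.]])
    xy=cv2.undistortPoints(np.array(uv,float).reshape(-1,1,2),K,np.array(p["distortion"],float)).reshape(-1,2)
    return np.c_[xy,np.ones(len(xy))]
def cloud(p):
    v,u=np.mgrid[0:400,0:640]; r=ray(p,np.c_[u.ravel(),v.ravel()]); z=p["range_z"].reshape(-1,1)
    T=wfc(p); w=(r*z)@T[:3,:3].T+T[:3,3]; w[z[:,0]<=0]=np.nan
    return w.reshape(400,640,3)
def onz(p,uv,z):
    T=wfc(p); d=ray(p,uv)@T[:3,:3].T; o=T[:3,3]; return o+d*((z-o[2])/d[:,2:3])
def proj(p,X):
    T=np.linalg.inv(wfc(p)); K=np.array([[p["fx"],0,p["cx"]],[0,p["fy"],p["cy"]],[0,0,1.]])
    return cv2.projectPoints(np.array(X,float).reshape(-1,3),cv2.Rodrigues(T[:3,:3])[0],T[:3,3],K,np.array(p["distortion"],float))[0].reshape(-1,2)
E
python3 - <<'E'
from h import *
s=observe(); print(s)
for n in("scene","side","wrist"):
    p=cam(n); cv2.imwrite(f"pics/{n}0.png",p["pixels"]); np.savez(f"{n}0.npz",c=cloud(p))
    print(n,p["fx"],wfc(p).round(3).tolist())
    for t in("wedge","holder","plate","bracket","pencup","clip_a","calipers","pliers","file","lip","toe","stop","back"):
        try: print(t,[(np.round(d["uv"]).tolist(),round(d["conf"],2)) for d in vision.search_frame(p,t)])
        except Exception as e: print(t,e)
E
```

```text
pics
{'time': 0.0, 'qpos': array([-1.46018300e-01,  3.42738641e-01,  1.52503267e+00, -5.15367348e-06,
        1.27540206e+00, -1.46005507e-01]), 'qvel': array([-0.00012486, -0.00014171, -0.00080733, -0.00039158,  0.0007633 ,
       -0.00087948]), 'joint_efforts': array([ 7.61924657e-04, -4.31245601e+01, -2.44219762e+01,  7.17750052e-02,
        5.59406646e-02, -1.04314388e-04]), 'tool_pos': array([5.24522358e-01, 8.11147569e-05, 1.86731293e-01]), 'tool_rot': array([-1.71368422,  1.5692156 ,  2.99869347]), 'contact_force': array([-1.12764338,  0.12367581,  0.34182011]), 'torque': array([-0.03155091, -0.04644489,  0.00129693]), 'opening': 0.09198750643530088}
scene 371.19327780683864 [[0.58, 0.576, -0.575, 1.099], [0.814, -0.411, 0.41, -0.395], [0.0, -0.706, -0.708, 0.691], [0.0, 0.0, 0.0, 1.0]]
wedge [([199.0, 174.0], 0.8), ([124.0, 269.0], 0.62), ([176.0, 202.0], 0.57)]
holder [([189.0, 225.0], 0.81), ([342.0, 211.0], 0.62), ([332.0, 234.0], 0.47)]
plate [([306.0, 220.0], 0.95)]
bracket [([330.0, 234.0], 0.77), ([440.0, 198.0], 0.42)]
pencup [([375.0, 132.0], 0.58), ([453.0, 170.0], 
[... 815 characters left out ...]
0.57), ([325.0, 195.0], 0.54)]
file [([206.0, 289.0], 0.78)]
lip [([309.0, 178.0], 0.6)]
toe [([428.0, 147.0], 0.48), ([326.0, 193.0], 0.38), ([277.0, 269.0], 0.33)]
stop [([326.0, 196.0], 0.73)]
back [([302.0, 182.0], 0.61)]
wrist 344.2558320647048 [[1.0, -0.0, -0.001, 0.526], [-0.0, -0.95, -0.312, 0.085], [-0.0, 0.312, -0.95, 0.384], [0.0, 0.0, 0.0, 1.0]]
wedge []
holder [([255.0, 361.0], 0.91)]
plate [([361.0, 195.0], 0.85)]
bracket [([443.0, 209.0], 0.78)]
pencup []
clip_a [([412.0, 150.0], 0.56)]
calipers [([585.0, 76.0], 0.95)]
pliers []
file []
lip [([444.0, 210.0], 0.86)]
toe []
stop [([363.0, 192.0], 0.74), ([255.0, 363.0], 0.54)]
back [([446.0, 209.0], 0.83), ([582.0, 77.0], 0.22)]
```

View pics/scene0.png

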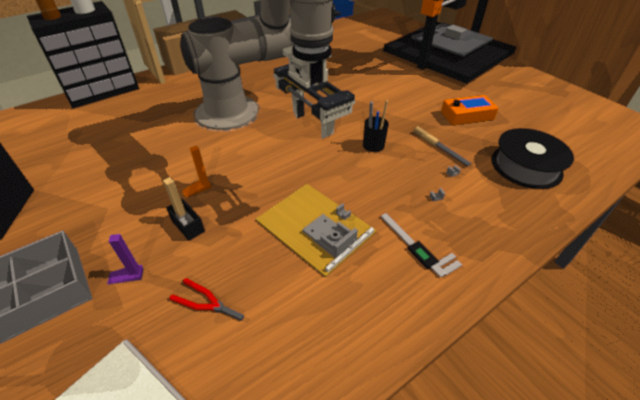

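View pics/side0.png

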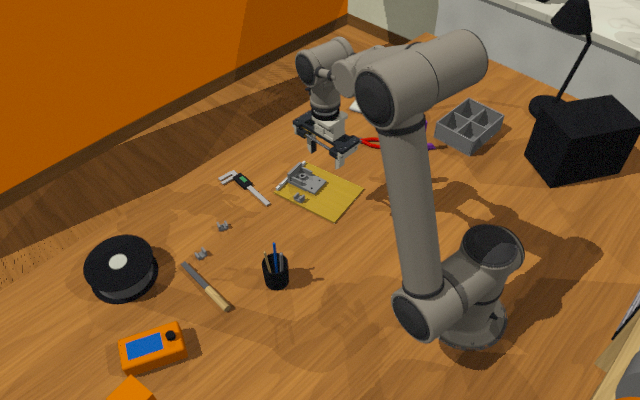

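View pics/wrist0.png

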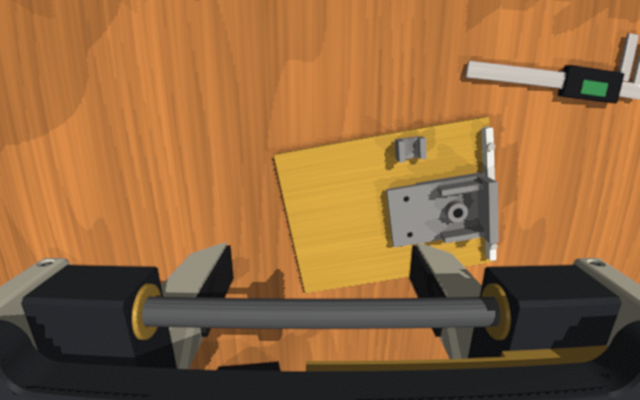

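Wedge candidates in the scene picture are the orange one at (199,174), the purple one at (124,269) and the one with the wooden handle in the black holder at (176,202). By the description I choose (176,202). Next I check it in a crop and measure.

Run:
```python
from h import *
p=cam("scene"); im=p["pixels"]; C=cloud(p)
cv2.imwrite("pics/crop1.png",cv2.resize(im[165:245,140:240],None,fx=7,fy=7,interpolation=cv2.INTER_CUBIC))
d=[d for d in vision.cut_out(p,"wedge")]
for q in d:
    w=C[q["mask"]]; print(np.round(q["uv"]),q["conf"],q["mask"].sum(),np.nanpercentile(w,[2,50,98],axis=0).round(3).tolist())
for t in("holder","plate","bracket","pencup","clip_a","calipers","pliers","file"):
    for q in vision.cut_out(p,t)[:2]:
        w=C[q["mask"]]; print(t,np.round(q["uv"]),round(q["conf"],2),np.nanpercentile(w,[2,50,98],axis=0).round(3).tolist())
w=cam("wrist"); Cw=cloud(w)
for t in("plate","bracket","holder"):
    for q in vision.cut_out(w,t)[:1]:
        x=Cw[q["mask"]]; print("w",t,np.round(q["uv"]),round(q["conf"],2),np.nanpercentile(x,[2,50,98],axis=0).round(3).tolist())
```

```text
[121. 268.] 0.9 976 [[0.463, -0.507, -0.001], [0.5, -0.459, 0.039], [0.51, -0.442, 0.129]]
[199. 175.] 0.8 591 [[0.188, -0.268, -0.003], [0.32, -0.22, 0.028], [0.328, -0.184, 0.128]]
[175. 200.] 0.72 481 [[0.392, -0.319, 0.015], [0.408, -0.309, 0.07], [0.426, -0.294, 0.133]]
[437. 142.] 0.66 379 [[0.474, 0.431, 0.0], [0.56, 0.437, 0.011], [0.677, 0.452, 0.02]]
[190. 226.] 0.35 710 [[0.383, -0.334, -0.0], [0.455, -0.306, 0.032], [0.471, -0.28, 0.051]]
holder [191. 224.] 0.73 [[0.384, -0.334, 0.0], [0.459, -0.307, 0.033], [0.471, -0.28, 0.051]]
plate [309. 226.] 0.8 [[0.491, -0.15, 0.002], [0.591, -0.08, 0.007], [0.733, 0.039, 0.02]]
bracket [329. 234.] 0.82 [[0.607, -0.086, 0.009], [0.67, -0.053, 0.02], [0.717, -0.012, 0.05]]
pencup [374. 130.] 0.91 [[0.41, 0.248, -0.001], [0.454, 0.27, 0.061], [0.479, 0.317, 0.129]]
pencup [173. 201.] 0.5 [[0.332, -0.32, 0.004], [0.408, -0.31, 0.068], [0.425, -0.294, 0.133]]
clip_a [452. 170.] 0.52 [[0.661, 0.366, -0.003], [0.675, 0.373, 0.009], [0.684, 0.401, 0.02]]
clip_a [438. 197.] 0.5 [[0.697, 0.251, -0.001], [0.714, 0.271, 0.008], [0.725, 0.283, 0.022]]
calipers [428. 255.] 0.95 [[0.691, 0.079, -0.0], [0.832, 0.1, 0.008], [0.891, 0.144, 0.013]]
calipers [309. 224.] 0.2 [[0.49, -0.149, 0.0], [0.592, -0.079, 0.007], [0.733, 0.043, 0.02]]
pliers [204. 301.] 0.84 [[0.58, -0.411, -0.002], [0.647, -0.355, 0.011], [0.721, -0.314, 0.014]]
file [438. 144.] 0.94 [[0.472, 0.431, -0.003], [0.565, 0.437, 0.011], [0.677, 0.469, 0.02]]
file [204. 303.] 0.74 [[0.581, -0.412, -0.002], [0.65, -0.354, 0.01], [0.722, -0.311, 0.014]]
w plate [360. 194.] 0.88 [[0.487, -0.145, 0.006], [0.574, -0.031, 0.007], [0.717, 0.046, 0.018]]
w bracket [446. 210.] 0.88 [[0.605, -0.084, 0.013], [0.665, -0.044, 0.02], [0.712, -0.006, 0.05]]
w holder [255. 362.] 0.98 [[0.383, -0.29, -0.0], [0.436, -0.284, 0.006], [0.465, -0.279, 0.015]]
```

View pics/crop1.png

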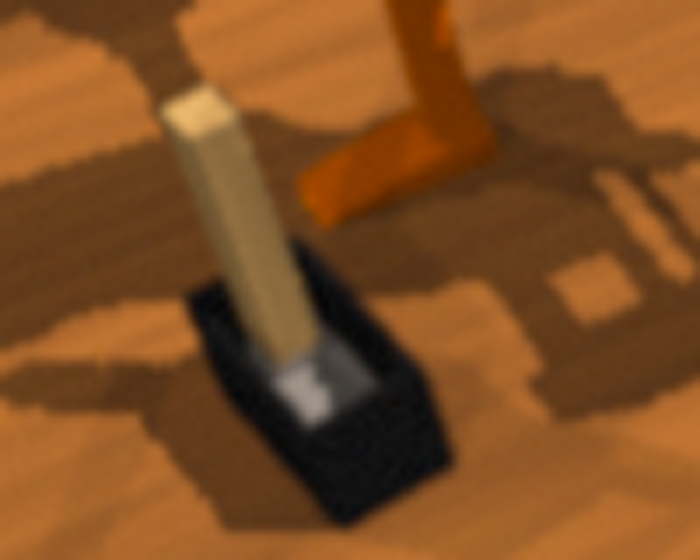

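The crop shows the wooden-handled steel wedge in the black holder, handle top near full-picture pixel (168,181), with the steel foot running from the handle towards (187,225), so the toe points roughly along world +x. Next: precise fits.

```bash
cat > fit.py <<'E'
from h import *
def fit(C,lo,hi,zl,zh,name):
    m=(C[...,2]>zl)&(C[...,2]<zh)
    for i in(0,1): m&=(C[...,i]>lo[i])&(C[...,i]<hi[i])
    P=C[m][:,:2]; r=cv2.minAreaRect((P*1000).astype(np.float32)); print(name,len(P),np.round(r[0],1),np.round(r[1],1),round(r[2],2), 'medz',np.median(C[m][:,2]).round(4))
    return m
if __name__=="__main__":
  for n in("scene","wrist"):
    p=cam(n); C=cloud(p); print(n)
    fit(C,(.47,-.17),(.76,.07),.005,.0105,"platetop"); fit(C,(.47,-.17),(.76,.07),.005,.06,"plate+")
    fit(C,(.58,-.1),(.74,.0),.0165,.06,"bracket")
    fit(C,(.36,-.36),(.49,-.26),.044,.056,"holder rim")
    fit(C,(.37,-.35),(.46,-.27),.129,.142,"handle top")
    fit(C,(.37,-.35),(.46,-.27),.06,.142,"handle")
    # colour based
    hsv=cv2.cvtColor(p["pixels"],cv2.COLOR_BGR2HSV)
    fit(C,(.58,-.1),(.74,.0),.018,.023,"lip top")
E
python3 fit.py
python3 - <<'E'
from h import *
p=cam("wrist"); cv2.imwrite("pics/wcrop.png",cv2.resize(p["pixels"][100:310,250:520],None,fx=2.9,fy=2.8))
E
```

```text
scene
platetop 3669 [606.6 -52.6] [241.2 182. ] 10.21 medz 0.0072
plate+ 5391 [606.6 -52.6] [241.2 182. ] 10.21 medz 0.0079
bracket 1347 [666.1 -60.4] [124.1  99.7] 10.31 medz 0.0206
holder rim 248 [ 425. -307.] [91.  47.1] 7.12 medz 0.0487
handle top 52 [ 399.8 -310.7] [21.  17.2] 11.59 medz 0.1324
handle 276 [ 400.1 -309.8] [21.6 19. ] 10.89 medz 0.1034
lip top 688 [666.4 -59.9] [123.3  98.8] 10.31 medz 0.0196
wrist
platetop 20775 [606.1 -52.2] [239.8 181.4] 10.21 medz 0.0073
plate+ 28846 [606.1 -52.2] [239.8 181.4] 10.21 medz 0.0076
bracket 6690 [666.1 -59.4] [121.2 101.6] 10.05 medz 0.0198
holder rim 0 [0. 0.] [0. 0.] 0.0 medz nan
handle top 0 [0. 0.] [0. 0.] 0.0 medz nan
handle 0 [0. 0.] [0. 0.] 0.0 medz nan
lip top 4110 [666.1 -59.4] [121.2 101.6] 10.05 medz 0.0193
  return _methods._mean(a, axis=axis, dtype=dtype,
  ret = ret.dtype.type(ret / rcount)
```

View pics/wcrop.png

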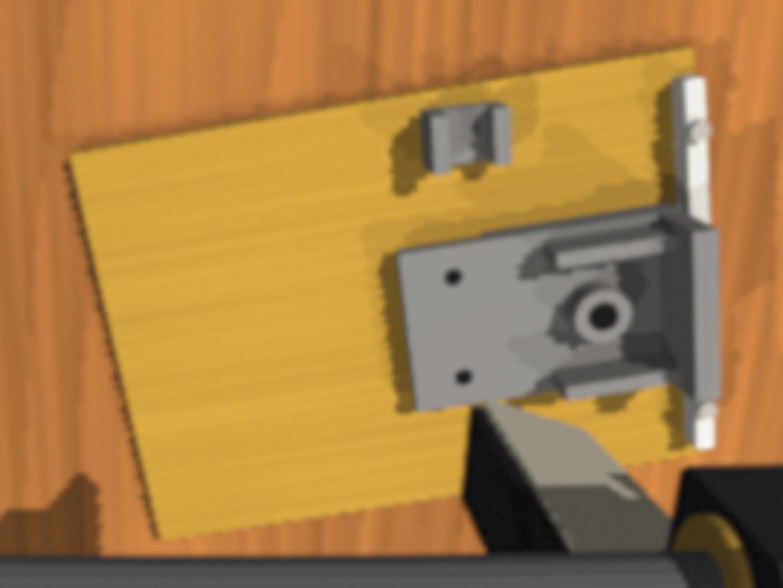

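```bash
cat >> h.py <<'E'
def toolR(s): return R.from_euler('xyz',s["tool_rot"]).as_matrix()
def rel(s,dst): return (toolR(s).T@(np.array(dst)-s["tool_pos"])*1000).round(1)
PC=np.array([.6063,-.0524]); PY=np.deg2rad(10.2)
def inplate(X):
    d=X[...,:2]-PC; c,s_=np.cos(PY),np.sin(PY); return np.stack([d[...,0]*c+d[...,1]*s_,-d[...,0]*s_+d[...,1]*c],-1)
E
python3 - <<'E'
from h import *
s=observe(); print(toolR(s).round(3)); print(rel(s,[.40,-.31,.187]),s["qpos"].round(3))
for n in("wrist","scene"):
    p=cam(n); C=cloud(p)
    for q in vision.cut_out(p,"bracket")[:1]:
        X=C[q["mask"]]; k=(X[:,2]>.016)&(X[:,2]<.0235); L=inplate(X[k])*1000
        print(n,k.sum(),np.percentile(L,[0,1,3,50,97,99,100],axis=0).round(1).tolist())
        f=L[L[:,0]<40]; print("front part y",np.percentile(f[:,1],[1,3,97,99]).round(1))
        X=X[X[:,2]>.03]; L=inplate(X)*1000; print("hi",np.percentile(L,[1,50,99],axis=0).round(1).tolist())
E
```

```text
[[ 0.  1. -0.]
 [-0. -0. -1.]
 [-1.  0.  0.]]
[   0.4 -125.   310. ] [-0.146  0.342  1.524  0.     1.275 -0.146]
wrist 4267 [[-2.9, -39.8], [-2.3, -38.4], [-0.6, -36.1], [38.7, -1.8], [96.6, 29.7], [97.9, 30.7], [117.1, 31.2]]
front part y [-38.7 -37.1  29.8  30.7]
hi [[52.4, -37.1], [96.6, -2.9], [106.9, 29.8]]
scene 707 [[-3.9, -40.8], [-2.1, -40.2], [-0.1, -39.6], [35.2, -7.9], [106.4, 26.7], [107.0, 29.0], [110.5, 31.6]]
front part y [-39.8 -39.   27.5  29.7]
hi [[53.7, -39.8], [98.7, -7.1], [107.5, 28.0]]
```

send_rows(
  motion=[
    {"hand": 1, "slide": [-2, -16, 39], "spin": 0},
    {"hand": 1, "slide": [-2, -16, 39], "spin": 0},
    {"hand": 1, "slide": [-2, -16, 39], "spin": 0},
    {"hand": 1, "slide": [-2, -16, 39], "spin": 0},
    {"hand": 1, "slide": [0, -16, 39], "spin": 0},
    {"hand": 1, "slide": [0, -16, 39], "spin": 0},
    {"hand": 1, "slide": [0, -16, 39], "spin": 0},
    {"hand": 1, "slide": [0, -13, 37], "spin": 0},
  ],
)

```text
time: 3.95
tool_pos: [0.3985, -0.3168, 0.196]
tool_rot: [1.437, 1.568, -0.123]
contact_force: [0.1, 0.3, 0.9]
opening: 0.0919
```

Run:
```python
from h import *
from fit import fit
s=observe(); print(s["tool_pos"],s["contact_force"],s["qpos"].round(2))
p=cam("wrist"); cv2.imwrite("pics/w1.png",p["pixels"]); C=cloud(p)
fit(C,(.35,-.37),(.50,-.24),.044,.056,"rim"); fit(C,(.37,-.35),(.46,-.27),.129,.145,"handle top"); fit(C,(.37,-.35),(.46,-.27),.07,.145,"handle")
for q in vision.cut_out(p,"wedge")[:2]:
    X=C[q["mask"]]; print(q["uv"],q["conf"],np.nanpercentile(X,[2,50,98],axis=0).round(3).tolist())
```

```text
[ 0.39853881 -0.31683686  0.1959779 ] [0.11009613 0.26492898 0.89168417] [-0.82  0.3   1.55  0.    1.28 -0.83]
rim 1255 [ 424.3 -307.3] [88.5 46.5] 7.24 medz 0.049
handle top 571 [ 399. -310.] [20.  18.3] 8.49 medz 0.134
handle 916 [ 399.  -309.9] [20.  18.5] 8.91 medz 0.1332
[328.2, 166.8] 0.64 [[0.389, -0.322, 0.005], [0.407, -0.304, 0.025], [0.456, -0.295, 0.135]]
[398.6, 291.1] 0.59 [[0.463, -0.491, -0.001], [0.488, -0.451, 0.031], [0.511, -0.439, 0.13]]
```

View pics/w1.png

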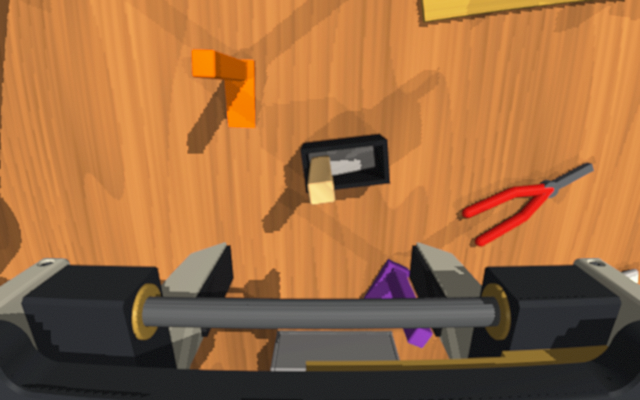

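The picture shows the handle top at (320,190) between the fingers, with the foot in the holder pointing right to (385,160). The handle axis is at (0.399, -0.310), yaw about 8.5°.

send_rows(
  motion=[
    {"hand": 1, "slide": [0, 0, -7], "spin": -0.14},
    {"hand": 1, "slide": [20, 0, 0], "spin": 0},
    {"hand": 1, "slide": [0, 0, 0], "spin": 0},
  ],
)

```text
time: 4.35
tool_pos: [0.3976, -0.3127, 0.1752]
tool_rot: [1.045, 1.567, -0.378]
contact_force: [-0.4, 0.4, 0.5]
opening: 0.0923
```

Run:
```python
from h import *
s=observe(); print(rel(s,[.399,-.310,.091]),toolR(s).round(3).tolist())
```

```text
[84.2  1.6 -2.6] [[0.003, 0.989, 0.147], [-0.001, 0.147, -0.989], [-1.0, 0.003, 0.002]]
```

send_rows(
  motion=[
    {"hand": 1, "slide": [20, 1, -2], "spin": 0},
    {"hand": 1, "slide": [20, 1, -1], "spin": 0},
    {"hand": 1, "slide": [20, 0, 0], "spin": 0},
    {"hand": 1, "slide": [20, 0, 0], "spin": 0},
    {"hand": 1, "slide": [4, 0, 0], "spin": 0},
    {"hand": 1, "slide": [0, 0, 0], "spin": 0},
  ],
)

```text
time: 4.95
tool_pos: [0.4034, -0.3084, 0.0937]
tool_rot: [0.862, 1.561, -0.56]
contact_force: [-0.0, 0.4, 0.9]
opening: 0.0917
```

Run:
```python
from h import *
s=observe(); print(rel(s,[.399,-.310,.091]),toolR(s).round(3).tolist())
p=cam("wrist"); cv2.imwrite("pics/w2.png",p["pixels"])
```

```text
[ 2.7 -4.6  0.9] [[0.008, 0.989, 0.148], [-0.005, 0.149, -0.989], [-1.0, 0.007, 0.006]]
```

View pics/w2.png

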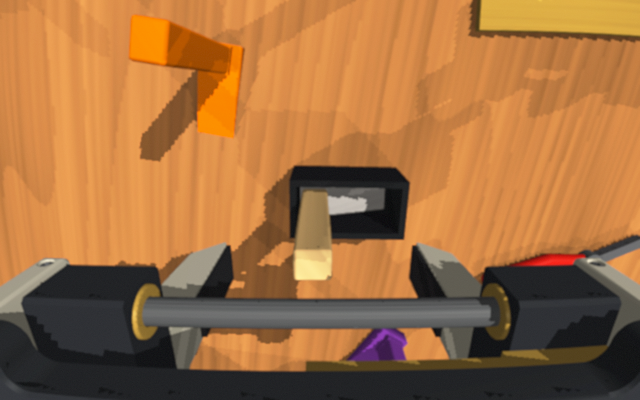

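send_rows(
  motion=[
    {"hand": 1, "slide": [2, -4.5, 1], "spin": 0},
    {"hand": 1, "slide": [0, 0, 0], "spin": 0},
  ],
)

```text
time: 5.2
tool_pos: [0.3999, -0.311, 0.0939]
tool_rot: [0.787, 1.558, -0.634]
contact_force: [-0.0, -0.2, -0.2]
opening: 0.0918
```

send_rows(
  motion=[
    {"hand": -1, "slide": [0, 0, 0], "spin": 0},
    {"hand": -1, "slide": [0, 0, 0], "spin": 0},
    {"hand": -1, "slide": [0, 0, 0], "spin": 0},
    {"hand": -1, "slide": [0, 0, 0], "spin": 0},
    {"hand": -1, "slide": [0, 0, 0], "spin": 0},
    {"hand": -1, "slide": [0, 0, 0], "spin": 0},
    {"hand": -1, "slide": [0, 0, 0], "spin": 0},
    {"hand": -1, "slide": [0, 0, 0], "spin": 0},
  ],
  grip_force=50,
)

```text
time: 6.0
tool_pos: [0.4004, -0.3119, 0.0956]
tool_rot: [0.758, 1.555, -0.664]
contact_force: [-0.2, 0.3, -0.2]
opening: 0.0322
```

send_rows(
  motion=[
    {"hand": -1, "slide": [1, 0, -1], "spin": 0},
    {"hand": -1, "slide": [1, 0, 0], "spin": 0},
    {"hand": -1, "slide": [0, 0, 0], "spin": 0},
    {"hand": -1, "slide": [0, 0, 0], "spin": 0},
    {"hand": -1, "slide": [0, 0, 0], "spin": 0},
  ],
)

```text
time: 6.5
tool_pos: [0.3996, -0.311, 0.0937]
tool_rot: [0.698, 1.555, -0.723]
contact_force: [-1.2, 0.6, 1.4]
opening: 0.0175
```

Run:
```python
from h import *
s=observe(); print(toolR(s).round(3).tolist())
```

```text
[[0.012, 0.989, 0.148], [-0.01, 0.149, -0.989], [-1.0, 0.01, 0.012]]
```

send_rows(
  motion=[
    {"hand": -1, "slide": [-10, 0, 0], "spin": 0},
    {"hand": -1, "slide": [-15, 0, 0], "spin": 0},
    {"hand": -1, "slide": [-15, 0, 0], "spin": 0},
    {"hand": -1, "slide": [-15, 0, 0], "spin": 0},
    {"hand": -1, "slide": [-15, 0, 0], "spin": 0},
    {"hand": -1, "slide": [-12, 0, 0], "spin": 0},
    {"hand": -1, "slide": [-5, 0, 0], "spin": 0},
    {"hand": -1, "slide": [0, 0, 0], "spin": 0},
  ],
)

```text
time: 7.3
tool_pos: [0.3985, -0.3084, 0.185]
tool_rot: [0.882, 1.559, -0.54]
contact_force: [-0.8, 0.9, -3.0]
opening: 0.0177
```

Run:
```python
from h import *
s=observe(); print(toolR(s).round(3).tolist(),s["qpos"].round(3))
for n in("wrist","scene"):
    p=cam(n); cv2.imwrite(f"pics/{n}3.png",p["pixels"])
    C=cloud(p)
    for q in vision.cut_out(p,"wedge")[:3]:
        X=C[q["mask"]]; print(n,q["uv"],q["conf"],np.nanpercentile(X,[2,50,98],axis=0).round(3).tolist())
    if n=="scene": cv2.imwrite("pics/s3c.png",cv2.resize(p["pixels"][120:250,110:270],None,fx=5,fy=4.6))
```

```text
[[0.011, 0.989, 0.149], [-0.006, 0.149, -0.989], [-1.0, 0.009, 0.008]] [-0.813  0.298  1.596  0.003  1.236 -0.963]
wrist [240.6, 74.8] 0.78 [[0.297, -0.271, 0.002], [0.317, -0.223, 0.015], [0.326, -0.205, 0.13]]
wrist [326.7, 203.3] 0.72 [[0.387, -0.317, 0.096], [0.403, -0.299, 0.14], [0.453, -0.288, 0.226]]
scene [122.9, 266.1] 0.85 [[0.466, -0.507, -0.001], [0.5, -0.459, 0.038], [0.511, -0.442, 0.129]]
scene [169.8, 181.0] 0.81 [[0.159, -0.319, -0.003], [0.408, -0.306, 0.117], [0.453, -0.263, 0.214]]
scene [197.6, 172.4] 0.71 [[0.299, -0.263, 0.002], [0.321, -0.22, 0.04], [0.327, -0.205, 0.128]]
```

View pics/wrist3.png

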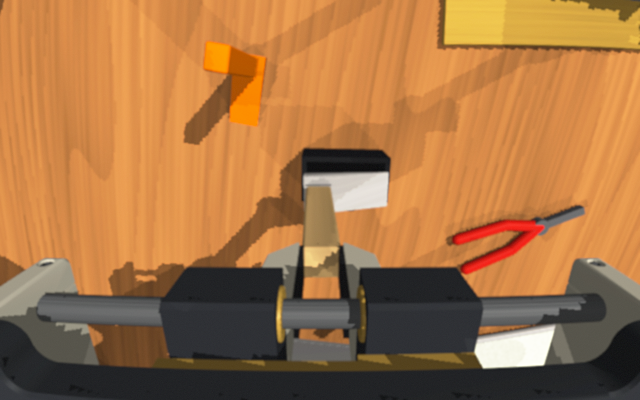

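View pics/s3c.png

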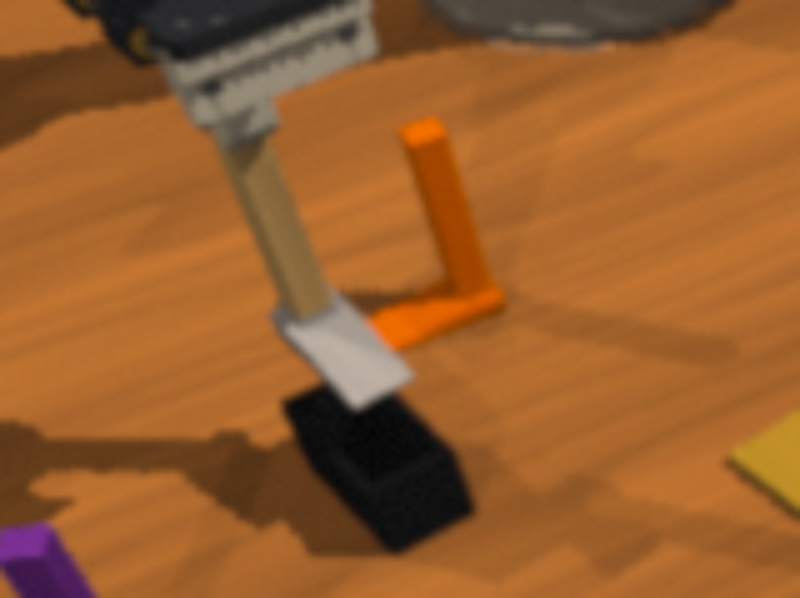

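The wedge is held and clear of the holder: in the wrist picture the foot is near (345,190) and the toe edge at (387,190). Now I work out the transfer to in front of the lip.

Run:
```python
from h import *
s=observe(); c,q=np.cos(PY),np.sin(PY)
def P(x,y,z): return [PC[0]+c*x-q*y,PC[1]+q*x+c*y,z]
print(P(-.082,-.0045,.185), rel(s,P(-.082,-.0045,.185)))
```

```text
[np.float64(0.5263928414779602), np.float64(-0.07134982894206743), 0.185] [  -1.4  162.2 -214.8]
```

send_rows(
  motion=[
    {"hand": -1, "slide": [0, 20, -27], "spin": 0},
    {"hand": -1, "slide": [0, 20, -27], "spin": 0},
    {"hand": -1, "slide": [0, 20, -27], "spin": 0},
    {"hand": -1, "slide": [0, 20, -27], "spin": -0.03},
    {"hand": -1, "slide": [0, 20, -27], "spin": 0},
    {"hand": -1, "slide": [0, 20, -27], "spin": 0},
    {"hand": -1, "slide": [0, 20, -25], "spin": 0},
    {"hand": -1, "slide": [0, 0, 0], "spin": 0},
  ],
)

```text
time: 8.3
tool_pos: [0.5075, -0.0932, 0.1776]
tool_rot: [3.131, 1.57, 1.736]
contact_force: [0.0, -0.6, -2.1]
opening: 0.0173
```

```bash
cat >> h.py <<'E'
c_,q_=np.cos(PY),np.sin(PY)
def P(x,y,z): return [PC[0]+c_*x-q_*y,PC[1]+q_*x+c_*y,z]
def stat():
    s=observe(); M=toolR(s); print("t",s["time"],"yaw",np.rad2deg(np.arctan2(M[1,1],M[0,1])).round(2),"xax",M[:,0].round(4),"TCP plate",(inplate(s["tool_pos"])*1000).round(1),"z",s["tool_pos"][2].round(4),"F",s["contact_force"].round(1),"op",round(s["opening"],4)); return s
E
python3 - <<'E'
from h import *
s=stat(); print(rel(s,P(-.082,-.0045,.115)))
p=cam("wrist"); cv2.imwrite("pics/w4.png",p["pixels"])
E
```

```text
t 8.3 yaw 10.05 xax [-1.e-04  6.e-04 -1.e+00] TCP plate [-104.5  -22.7] z 0.1776 F [ 0.  -0.6 -2.1] op 0.0173
[ 62.6  22.4 -18.2]
```

View pics/w4.png

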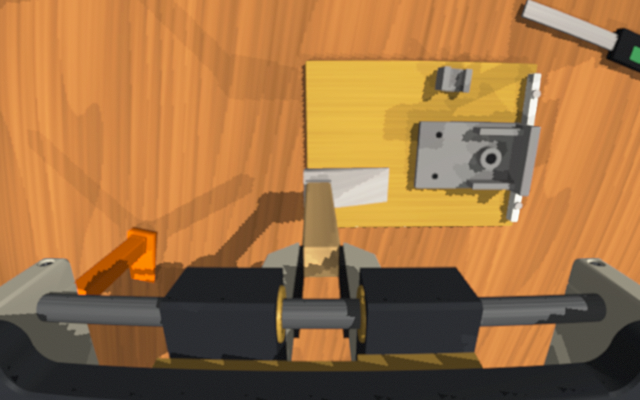

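send_rows(
  motion=[
    {"hand": -1, "slide": [0, 11, -9], "spin": 0},
    {"hand": -1, "slide": [0, 11, -9], "spin": 0},
    {"hand": -1, "slide": [20, 0, 0], "spin": 0},
    {"hand": -1, "slide": [20, 0, 0], "spin": 0},
    {"hand": -1, "slide": [15, 0, 0], "spin": 0},
    {"hand": -1, "slide": [0, 0, 0], "spin": 0},
  ],
)

```text
time: 8.95
tool_pos: [0.5274, -0.0736, 0.1199]
tool_rot: [-1.023, 1.569, -2.423]
contact_force: [0.4, 0.6, -2.8]
opening: 0.0174
```

```bash
cat > m.py <<'E'
from h import *
import sys
k=sys.argv[1]
s=stat(); print("to pre",rel(s,P(-.082,-.0045,.0985)))
p=cam("wrist"); cv2.imwrite(f"pics/w{k}.png",p["pixels"]); C=cloud(p)
L=inplate(C)*1000
for t in("wedge","bracket"):
    for q in vision.cut_out(p,t)[:1]:
        m=cv2.erode(q["mask"].astype(np.uint8),np.ones((2,2)))>0
        X=C[m]; l=L[m]; z=X[:,2]*1000
        if t=="wedge":
            f=(z<45)&(l[:,0]>-200); print("wedge",np.round(q["uv"]),round(q["conf"],2),"x",np.percentile(l[f,0],[1,99]).round(1),"y",np.percentile(l[f,1],[1,5,95,99]).round(1))
            xm=np.percentile(l[f,0],99.5); g=f&(l[:,0]>xm-4); print(" toe y",np.percentile(l[g,1],[2,50,98]).round(1),"z",np.median(z[g]).round(1))
            # slope line fit
            g=f&(l[:,0]>xm-40)&(l[:,0]<xm-3); a=np.polyfit(l[g,0],z[g],1); print(" slope",a.round(3),"z@toe",np.polyval(a,xm).round(1))
        else:
            f=(z>15)&(z<24)&(l[:,0]<45); print("br",np.round(q["uv"]),"front x",np.percentile(l[f,0],[1,3]).round(1),"y",np.percentile(l[f,1],[2,98]).round(1))
            g=f&(l[:,0]<25); a=np.polyfit(l[g,0],z[g],1); print(" toptilt",a.round(4),"z@-2",np.polyval(a,-2).round(1))
E
python3 m.py 5
```

```text
t 8.95 yaw 9.79 xax [-0.0011 -0.001  -1.    ] TCP plate [-81.4  -6.9] z 0.1199 F [ 0.4  0.6 -2.8] op 0.0174
to pre [21.4 -0.6 -2.4]Traceback (most recent call last):
  File "m.py", line 12, in <module>
    f=(z<45)&(l[:,0]>-200); print("wedge",np.round(q["uv"]),round(q["conf"],2),"x",np.percentile(l[f,0],[1,99]).round(1),"y",np.percentile(l[f,1],[1,5,95,99]).round(1))
                                                                                   ~~~~~~~~~~~~~^^^^^^^^^^^^^^^
    return _quantile_unchecked(
        a, q, axis, out, overwrite_input, method, keepdims, weights)
    return _ureduce(a,
                    func=_quantile_ureduce_func,
    ...<5 lines>...
                    overwrite_input=overwrite_input,
                    method=method)
    r = func(a, **kwargs)
    result = _quantile(arr,
                       quantiles=q,
    ...<2 lines>...
                       out=out,
                       weights=wgt)
    slices_having_nans = np.isnan(arr[-1, ...])
                                  ~~~^^^^^^^^^
IndexError: index -1 is out of bounds for axis 0 with size 0
```

View pics/w5.png

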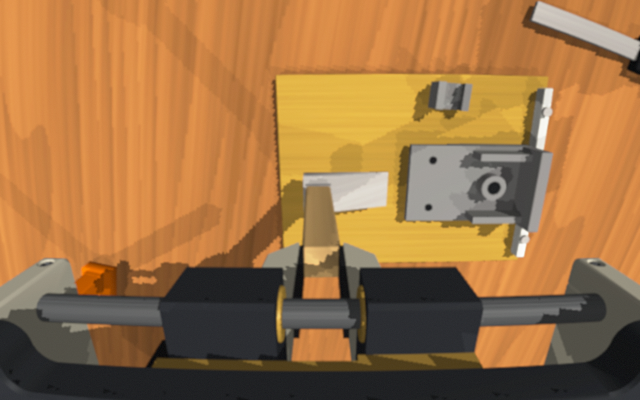

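The picture shows the foot over the plate at (345,190), toe edge at column 388, and the bracket lip edge at column 407. They are roughly in line laterally. I'll select the foot by region.

```bash
cat > m.py <<'E'
from h import *
import sys
k=sys.argv[1]
s=stat(); T=inplate(s["tool_pos"])*1000; sole=(s["tool_pos"][2]-.0887)*1000
print("to pre",rel(s,P(-.082,-.0045,.0985)),"sole est z",sole.round(1))
p=cam("wrist"); cv2.imwrite(f"pics/w{k}.png",p["pixels"]); C=cloud(p)
L=inplate(C)*1000; z=C[...,2]*1000
wood=cv2.cvtColor(p["pixels"],cv2.COLOR_BGR2HSV)[...,1]<70   # steel/grey
f=wood&(L[...,0]<T[0]+75)&(L[...,0]>T[0]-20)&(abs(L[...,1]-T[1])<30)&(z>sole-1)&(z<sole+22)
l=L[f]; print("foot n",f.sum(),"x-TCP",(np.percentile(l[:,0],[1,99])-T[0]).round(1),"y-TCP",(np.percentile(l[:,1],[1,99])-T[1]).round(1))
g=f&(L[...,0]>T[0]+18)&(L[...,0]<T[0]+56)
if g.sum()>20:
    a=np.polyfit(L[g][:,0]-T[0],z[g],1); print(" slope",a.round(3),"top z@60",np.polyval(a,60).round(1),"steel y mid", np.median(L[g][:,1]).round(1))
    for a0 in (20,30,40,50):
        h=g&(abs(L[...,0]-T[0]-a0)<3)
        if h.sum(): print("  x",a0,"y",np.percentile(L[h][:,1],[2,98]).round(1))
for q in vision.cut_out(p,"bracket")[:1]:
    m=q["mask"]; lz=z[m]; l=L[m]
    ff=(lz>15)&(lz<32)&(l[:,0]<45); print("br",np.round(q["uv"]),"front x",np.percentile(l[ff,0],[1,3]).round(1),"y",np.percentile(l[ff,1],[2,98]).round(1))
    gg=ff&(l[:,0]<25)&(l[:,0]>0); a=np.polyfit(l[gg,0],lz[gg],1); print(" toptilt",a.round(4),"z@0",np.polyval(a,0).round(1))
    hi=lz>35; print(" back x",np.percentile(l[hi,0],[95,99]).round(1))
E
python3 m.py 6
```

```text
t 9.05 yaw 9.79 xax [ 0.0026 -0.002  -1.    ] TCP plate [-80.2  -7.5] z 0.122 F [-0.7  0.1 -2.4] op 0.018
to pre [23.5 -1.9 -3.1] sole est z 33.3
foot n 2344 x-TCP [-13.   57.1] y-TCP [-13.3  16.6]
 slope [-0.295 50.553] top z@60 32.9 steel y mid -5.1
  x 20 y [-20.5   8.9]
  x 30 y [-20.6   8.9]
  x 40 y [-20.4   8.7]
  x 50 y [-20.7   8.6]
br [474. 178.] front x [-2.6 -2. ] y [-37.8  29.5]
 toptilt [1.00000e-04 1.91793e+01] z@0 19.2
 back x [105.4 106.7]
```

send_rows(
  motion=[
    {"hand": -1, "slide": [10, 0, -1.5], "spin": -0.005},
    {"hand": -1, "slide": [8, 0, 0], "spin": 0},
    {"hand": -1, "slide": [2, 0, 0], "spin": 0},
    {"hand": -1, "slide": [0, 0, 0], "spin": 0},
  ],
)

```text
time: 9.55
tool_pos: [0.5301, -0.073, 0.103]
tool_rot: [0.978, 1.562, -0.416]
contact_force: [-0.1, 0.5, -2.8]
opening: 0.0175
```

```bash
python3 m.py 7
```

```text
t 9.55 yaw 10.09 xax [ 0.008  -0.0035 -1.    ] TCP plate [-78.6  -6.8] z 0.103 F [-0.1  0.5 -2.8] op 0.0175
to pre [ 4.5 -3.4 -2.3] sole est z 14.3
foot n 2364 x-TCP [-12.8  57.5] y-TCP [-13.2  16.6]
 slope [-0.292 31.785] top z@60 14.2 steel y mid -4.2
  x 20 y [-19.5   9.7]
  x 30 y [-19.8   9.6]
  x 40 y [-19.9   9.6]
  x 50 y [-19.8   9.4]
br [482. 185.] front x [-2.5 -2.1] y [-38.1  30. ]
 toptilt [6.00000e-04 1.91282e+01] z@0 19.1
 back x [105.7 106.8]
```

send_rows(
  motion=[
    {"hand": -1, "slide": [2, 0, -0.5], "spin": 0},
    {"hand": -1, "slide": [1.5, 0, 0], "spin": 0},
    {"hand": -1, "slide": [0, 0, 0], "spin": 0},
  ],
)

```text
time: 9.95
tool_pos: [0.5306, -0.0727, 0.1001]
tool_rot: [1.001, 1.561, -0.394]
contact_force: [-0.7, -0.1, -2.7]
opening: 0.0177
```

send_rows(
  motion=[
    {"hand": -1, "slide": [0.7, 0, 0], "spin": 0},
    {"hand": -1, "slide": [0, 0, 0], "spin": 0},
  ],
)

```text
time: 10.15
tool_pos: [0.5307, -0.0727, 0.0995]
tool_rot: [1.001, 1.56, -0.393]
contact_force: [0.2, 0.6, -2.4]
opening: 0.0178
```

```bash
python3 m.py 8
```

```text
t 10.15 yaw 10.09 xax [ 0.0097 -0.004  -0.9999] TCP plate [-78.   -6.6] z 0.0995 F [ 0.2  0.6 -2.4] op 0.0178
to pre [ 0.9 -4.  -2.1] sole est z 10.8
foot n 2377 x-TCP [-12.7  57.6] y-TCP [-13.3  16.4]
 slope [-0.293 28.277] top z@60 10.7 steel y mid -4.2
  x 20 y [-19.7   9.8]
  x 30 y [-19.7   9.7]
  x 40 y [-19.7   9.7]
  x 50 y [-19.8   9.6]
br [483. 190.] front x [-2.5 -2. ] y [-37.1  30. ]
 toptilt [4.10000e-03 1.90969e+01] z@0 19.1
 back x [105.4 106.6]
```

send_rows(
  motion=[
    {"hand": -1, "slide": [0.7, 0, 0], "spin": 0},
    {"hand": -1, "slide": [0.4, 0, 0], "spin": 0},
    {"hand": -1, "slide": [0, 0, 0], "spin": 0},
  ],
)

```text
time: 10.55
tool_pos: [0.5308, -0.0727, 0.0985]
tool_rot: [1.008, 1.56, -0.386]
contact_force: [-0.8, -0.6, -2.7]
opening: 0.0175
```

```bash
python3 m.py 9; python3 -c "
from h import *
p=cam('scene');cv2.imwrite('pics/s9.png',cv2.resize(p['pixels'][150:280,230:390],None,fx=5,fy=4.6))"
```

```text
t 10.55 yaw 10.09 xax [ 0.0101 -0.0041 -0.9999] TCP plate [-77.9  -6.7] z 0.0985 F [-0.8 -0.6 -2.7] op 0.0175
to pre [-0.1 -4.1 -2.1] sole est z 9.8
foot n 2375 x-TCP [-12.7  57.7] y-TCP [-13.4  16.4]
 slope [-0.29  27.177] top z@60 9.8 steel y mid -4.2
  x 20 y [-19.8   9.6]
  x 30 y [-19.5   9.6]
  x 40 y [-19.6   9.6]
  x 50 y [-19.8   9.7]
br [483. 188.] front x [-2.5 -2. ] y [-38.  30.]
 toptilt [5.0000e-04 1.9122e+01] z@0 19.1
 back x [105.7 106.9]
```

View pics/s9.png

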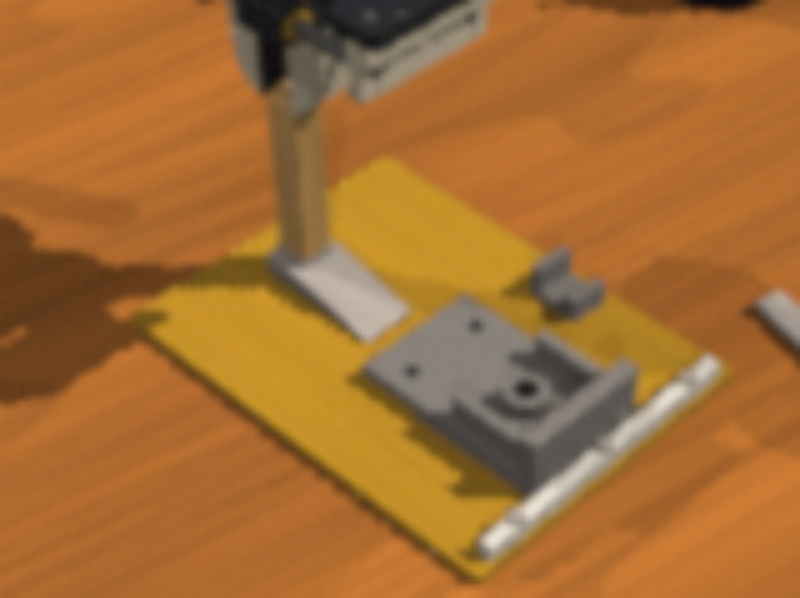

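The picture shows the foot square in front of the lip, toe at (390,325) in the crop, close to the plate. I advance in steps.

send_rows(
  motion=[
    {"hand": -1, "slide": [0, 4, 0], "spin": 0},
    {"hand": -1, "slide": [0, 4, 0], "spin": 0},
    {"hand": -1, "slide": [0, 4, 0], "spin": 0},
    {"hand": -1, "slide": [0, 0, 0], "spin": 0},
  ],
)

```text
time: 11.1
tool_pos: [0.5441, -0.0705, 0.0988]
tool_rot: [1.024, 1.559, -0.371]
contact_force: [0.0, -0.4, -1.9]
opening: 0.0179
```

```bash
python3 m.py 10
```

```text
t 11.1 yaw 10.08 xax [ 0.0108 -0.0042 -0.9999] TCP plate [-64.4  -6.8] z 0.0988 F [ 0.  -0.4 -1.9] op 0.0179
to pre [  0.1 -17.6  -2.3] sole est z 10.1
foot n 3527 x-TCP [-11.9  74.5] y-TCP [-28.   28.3]
 slope [-0.286 27.421] top z@60 10.3 steel y mid -4.4
  x 20 y [-20.2   9.5]
  x 30 y [-20.    9.5]
  x 40 y [-20.    9.5]
  x 50 y [-20.3   9.3]
br [469. 189.] front x [-2.6 -2. ] y [-37.6  29.8]
 toptilt [-1.60000e-03  1.91488e+01] z@0 19.1
 back x [105.4 106.6]
```

send_rows(
  motion=[
    {"hand": -1, "slide": [0.4, 4, 0], "spin": 0},
    {"hand": -1, "slide": [0, 4, 0], "spin": 0},
    {"hand": -1, "slide": [0, 4, 0], "spin": 0},
    {"hand": -1, "slide": [0, 3, 0], "spin": 0},
    {"hand": -1, "slide": [0, 0, 0], "spin": 0},
  ],
)

```text
time: 11.7
tool_pos: [0.5589, -0.0676, 0.0982]
tool_rot: [0.955, 1.561, -0.44]
contact_force: [-1.7, -0.8, -0.4]
opening: 0.0172
```

```bash
python3 m.py 11
```

```text
t 11.7 yaw 10.09 xax [ 0.0086 -0.004  -1.    ] TCP plate [-49.4  -6.6] z 0.0982 F [-1.7 -0.8 -0.4] op 0.0172
to pre [ -0.5 -32.6  -2. ] sole est z 9.5
foot n 4342 x-TCP [-13.5  74.4] y-TCP [-28.9  28.7]
 slope [-1.1000e-02  1.8021e+01] top z@60 17.3 steel y mid -4.4
  x 20 y [-19.7   9.6]
  x 30 y [-19.5   9.5]
  x 40 y [-19.9   9.6]
  x 50 y [-35.2  22.1]
br [451. 189.] front x [-2.7 -1.9] y [-37.8  29.6]
 toptilt [3.90000e-03 1.90926e+01] z@0 19.1
 back x [105.4 106.6]
```

View pics/w11.png

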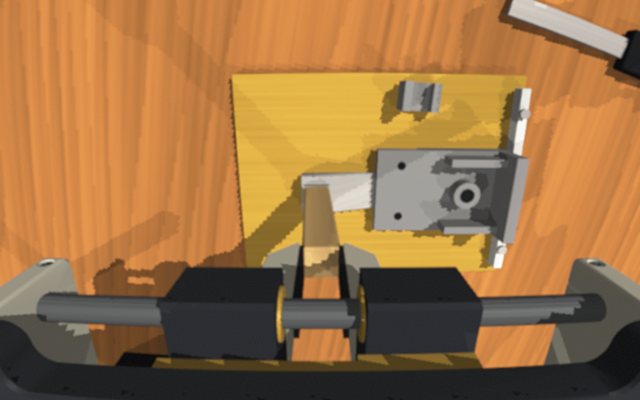

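The toe is under the lip edge at (374,190), and contact is just starting. I continue in smaller steps.

send_rows(
  motion=[
    {"hand": -1, "slide": [0, 2.5, 0], "spin": 0},
    {"hand": -1, "slide": [0, 2.5, 0], "spin": 0},
    {"hand": -1, "slide": [0, 0, 0], "spin": 0},
  ],
)

```text
time: 12.1
tool_pos: [0.5622, -0.0672, 0.0998]
tool_rot: [0.731, 1.563, -0.664]
contact_force: [-0.4, 0.0, -4.1]
opening: 0.0175
```

```bash
python3 m.py 12
```

```text
t 12.1 yaw 10.09 xax [ 0.0064 -0.005  -1.    ] TCP plate [-46.   -6.8] z 0.0998 F [-0.4  0.  -4.1] op 0.0175
to pre [  1.1 -36.   -2.2] sole est z 11.1
foot n 4508 x-TCP [-14.6  74.5] y-TCP [-28.8  28.7]
 slope [ 0.036 18.002] top z@60 20.2 steel y mid -4.6
  x 20 y [-19.7   9.4]
  x 30 y [-20.    9.5]
  x 40 y [-20.    9.5]
  x 50 y [-35.3  21.9]
br [444. 187.] front x [-2.6 -2. ] y [-38.  30.]
 toptilt [-1.66000e-02  2.09227e+01] z@0 20.9
 back x [106.2 107.4]
```

send_rows(
  motion=[
    {"hand": -1, "slide": [1, 1, 0], "spin": 0},
    {"hand": -1, "slide": [0.6, 2, 0], "spin": 0},
    {"hand": -1, "slide": [0.3, 2, 0], "spin": 0},
    {"hand": -1, "slide": [0, 0, 0], "spin": 0},
  ],
)

```text
time: 12.6
tool_pos: [0.5655, -0.067, 0.1001]
tool_rot: [0.366, 1.563, -1.029]
contact_force: [0.2, 0.1, -2.8]
opening: 0.0173
```

```bash
python3 m.py 13
```

```text
t 12.6 yaw 10.1 xax [ 0.0039 -0.0064 -1.    ] TCP plate [-42.7  -7.2] z 0.1001 F [ 0.2  0.1 -2.8] op 0.0173
to pre [  1.4 -39.3  -2.6] sole est z 11.4
foot n 4654 x-TCP [-14.7  74.4] y-TCP [-28.9  28.9]
 slope [ 0.077 17.51 ] top z@60 22.1 steel y mid -5.0
  x 20 y [-20.1   9.1]
  x 30 y [-20.4   9.2]
  x 40 y [-35.1  20.8]
  x 50 y [-35.5  21.7]
br [444. 187.] front x [-2.5 -1.8] y [-37.8  29.8]
 toptilt [-0.0275 22.1109] z@0 22.1
 back x [106.5 107.8]
```

```bash
cat >> m.py <<'E'
g=wood&(L[...,0]>T[0]+17)&(L[...,0]<T[0]+36)&(abs(L[...,1]+5)<12)&(z<30)
a=np.polyfit(L[g][:,0]-T[0],z[g],1); print("foot slope",a.round(3),"n",g.sum(),"z@26",np.polyval(a,26).round(2))
pt=(cv2.cvtColor(p["pixels"],cv2.COLOR_BGR2HSV)[...,1]>120)&(abs(L[...,0]-T[0]-20)<25)&(abs(L[...,1]-20)<10)&(z>4)&(z<12); print("plate top z",np.median(z[pt]).round(2),pt.sum())
E
python3 m.py 14
```

```text
t 12.7 yaw 10.1 xax [ 0.0038 -0.0061 -1.    ] TCP plate [-42.7  -7.1] z 0.0996 F [-0.3 -0.7 -2.9] op 0.0174
to pre [  1.  -39.3  -2.5] sole est z 10.9
foot n 4660 x-TCP [-14.7  74.4] y-TCP [-28.8  29. ]
 slope [ 0.076 17.125] top z@60 21.7 steel y mid -4.9
  x 20 y [-20.2   9.2]
  x 30 y [-20.2   9.2]
  x 40 y [-34.7  21.1]
  x 50 y [-35.6  21.7]
br [444. 187.] front x [-2.5 -2.1] y [-37.9  29.6]
 toptilt [-0.0222 21.6938] z@0 21.7
 back x [106.7 108. ]
foot slope [-0.337 28.32 ] n 594 z@26 19.56
plate top z 7.16 1266
```

send_rows(
  motion=[
    {"hand": -1, "slide": [1, 0, 0], "spin": 0},
    {"hand": -1, "slide": [1, 0, 0], "spin": 0},
    {"hand": -1, "slide": [0.5, 0, 0], "spin": 0},
  ],
)

```text
time: 13.1
tool_pos: [0.565, -0.0673, 0.0985]
tool_rot: [0.216, 1.563, -1.178]
contact_force: [-3.0, -0.2, 1.9]
opening: 0.0174
```

```bash
python3 m.py 15
```

```text
t 13.1 yaw 10.12 xax [ 0.0029 -0.007  -1.    ] TCP plate [-43.3  -7.4] z 0.0985 F [-3.  -0.2  1.9] op 0.0174
to pre [ -0.1 -38.7  -2.8] sole est z 9.8
foot n 4653 x-TCP [-13.9  74.4] y-TCP [-29.   29.1]
 slope [ 0.08 16.16] top z@60 20.9 steel y mid -5.1
  x 20 y [-20.4   9.1]
  x 30 y [-20.1   9.1]
  x 40 y [-35.8  20.7]
  x 50 y [-36.3  21.5]
br [443. 187.] front x [-2.5 -1.8] y [-38.1  29.6]
 toptilt [-1.73000e-02  2.09074e+01] z@0 20.9
 back x [106.3 107.5]
foot slope [-0.324 27.294] n 606 z@26 18.86
plate top z 7.21 1280
```

send_rows(
  motion=[
    {"hand": -1, "slide": [-0.3, 2.5, 0], "spin": 0},
    {"hand": -1, "slide": [0, 2.5, -0.5], "spin": 0},
    {"hand": -1, "slide": [0, 2.5, 0], "spin": 0},
  ],
)

```text
time: 13.5
tool_pos: [0.5705, -0.0661, 0.1007]
tool_rot: [-0.194, 1.562, -1.588]
contact_force: [-6.0, -1.1, 8.9]
opening: 0.0174
```

```bash
python3 m.py 16
```

```text
t 13.5 yaw 10.13 xax [-1.0e-04 -8.4e-03 -1.0e+00] TCP plate [-37.7  -7.2] z 0.1007 F [-6.  -1.1  8.9] op 0.0174
to pre [  2.3 -44.3  -2.6] sole est z 12.0
foot n 5013 x-TCP [-18.9  74.4] y-TCP [-29.   29.1]
 slope [ 0.105 16.071] top z@60 22.4 steel y mid -5.3
  x 20 y [-20.2   9.1]
  x 30 y [-20.5   9. ]
  x 40 y [-35.5  21.6]
  x 50 y [-35.6  21.5]
br [434. 188.] front x [-2.6 -1.9] y [-37.8  30.1]
 toptilt [-0.0226 21.4755] z@0 21.5
 back x [106.6 107.9]
foot slope [-0.247 24.929] n 624 z@26 18.49
plate top z 7.15 1107
```

Run:
```python
from h import *
p=cam("scene"); cv2.imwrite("pics/s16.png",cv2.resize(p["pixels"][150:280,230:390],None,fx=5,fy=4.6,interpolation=cv2.INTER_CUBIC)); stat()
p=cam("side"); cv2.imwrite("pics/d16.png",cv2.resize(p["pixels"][100:230,260:420],None,fx=5,fy=4.6,interpolation=cv2.INTER_CUBIC))
```

```text
t 13.65 yaw 10.13 xax [ 1.0e-04 -8.4e-03 -1.0e+00] TCP plate [-37.6  -7.2] z 0.1008 F [-6.4 -1.7 10.2] op 0.0173
```

View pics/s16.png

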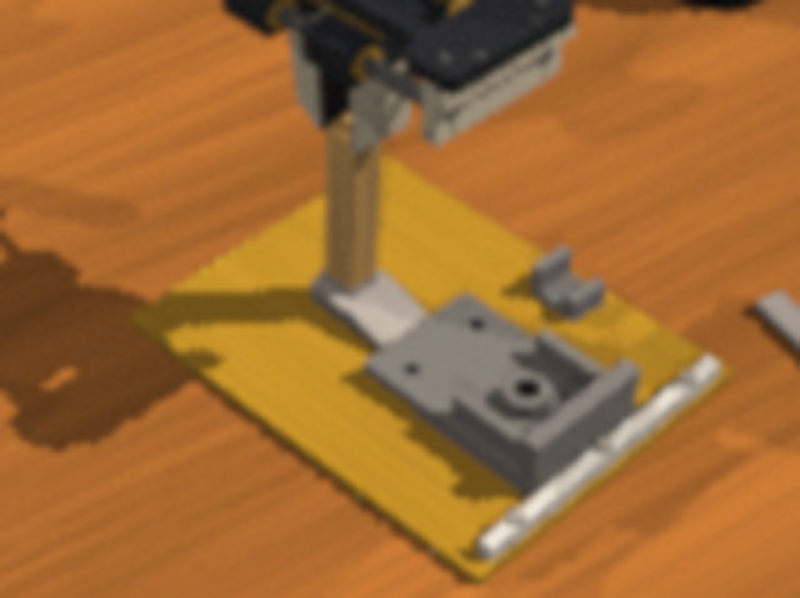

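View pics/w16.png

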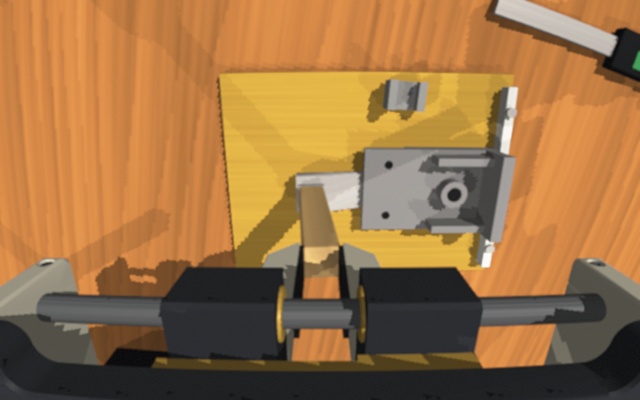

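View pics/d16.png

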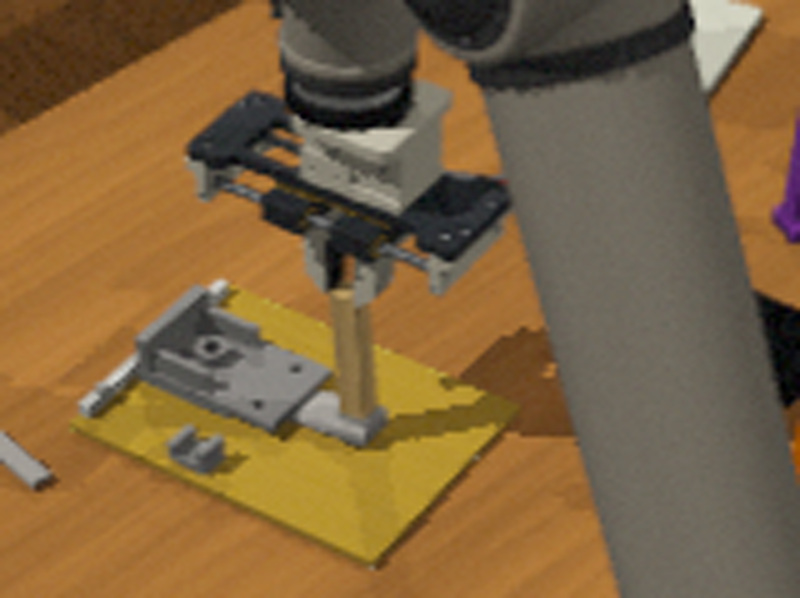

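The wedge foot lags about 5 mm behind the grip with about 11 N down: it is sticking on the plate, as the task warned. I lift slightly to relieve it.

send_rows(
  motion=[
    {"hand": -1, "slide": [-1, 0, 0], "spin": 0},
    {"hand": -1, "slide": [-0.5, 0, 0], "spin": 0},
  ],
  grip_force=60,
)

```text
time: 13.9
tool_pos: [0.5722, -0.0671, 0.1064]
tool_rot: [0.319, 1.559, -1.075]
contact_force: [-1.8, 0.2, 3.2]
opening: 0.0023
```

```bash
sed -i 's/<T\[0\]+36)/<T[0]+32)/' m.py
cat >> m.py <<'E'
# handle edges: centroid per height
hs=cv2.cvtColor(p["pixels"],cv2.COLOR_BGR2HSV)
g=(abs(L[...,0]-T[0])<25)&(abs(L[...,1]-T[1])<25)&(z>30)&(z<100)
for zz in range(32,95,12):
    h=g&(abs(z-zz)<6)
    if h.sum()>10: print("handle z",zz,"x-TCP",(np.percentile(L[h][:,0],[5,95])-T[0]).round(1),h.sum())
E
python3 m.py 17
```

```text
t 13.9 yaw 10.13 xax [ 0.0058 -0.0108 -0.9999] TCP plate [-36.1  -8.4] z 0.1064 F [-1.8  0.2  3.2] op 0.0023
to pre [  7.7 -45.9  -4. ] sole est z 17.7
foot n 4769 x-TCP [-19.   74.3] y-TCP [-29.   29.4]
 slope [ 0.068 19.113] top z@60 23.2 steel y mid -6.2
  x 20 y [-20.4   9. ]
  x 30 y [-20.    8.9]
  x 40 y [-36.9  20.4]
  x 50 y [-37.1  20.5]
br [432. 183.] front x [-2.3 -1.8] y [-37.7  30.1]
 toptilt [-0.0353 22.7367] z@0 22.7
 back x [106.9 108.3]
foot slope [-0.447 31.024] n 450 z@26 19.41
plate top z 7.09 1046
handle z 32 x-TCP [-19.8  -0.7] 280
handle z 44 x-TCP [-16.8   1.8] 136
handle z 56 x-TCP [-14.7   3.3] 153
handle z 68 x-TCP [-13.1   5. ] 172
handle z 80 x-TCP [-11.2   7. ] 195
handle z 92 x-TCP [-10.    8.5] 224
```

Run:
```python
from h import *
stat()
p=cam("scene"); a=cv2.resize(p["pixels"][170:260,260:370],None,fx=7,fy=6.4,interpolation=cv2.INTER_CUBIC); cv2.imwrite("pics/s17.png",a)
p=cam("side"); cv2.imwrite("pics/d17.png",cv2.resize(p["pixels"][110:210,280:360],None,fx=6,fy=6,interpolation=cv2.INTER_CUBIC))
```

```text
t 14.0 yaw 10.14 xax [ 0.0052 -0.0107 -0.9999] TCP plate [-36.3  -8.4] z 0.1062 F [-5.1  0.1 11.3] op 0.0006
```

View pics/s17.png

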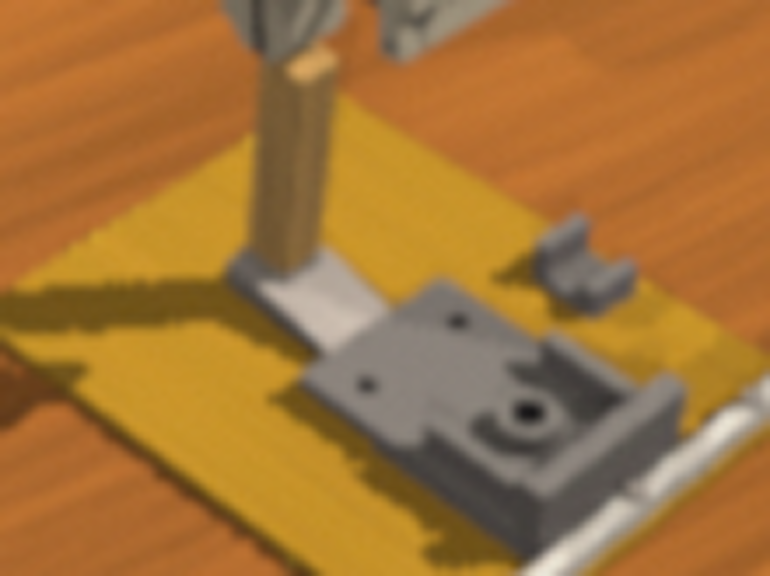

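View pics/d17.png

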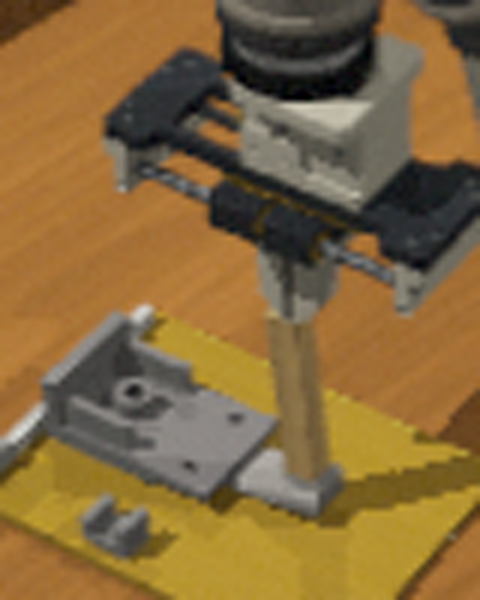

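View pics/w17.png

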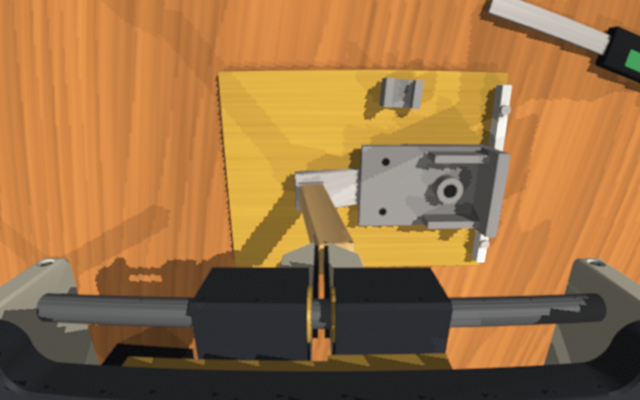

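Run:
```python
from h import *
s=stat(); T=inplate(s["tool_pos"])*1000
for n in ("wrist","scene"):
    p=cam(n); C=cloud(p); L=inplate(C)*1000; z=C[...,2]*1000
    b=p["pixels"].astype(int); wood=(b[...,2]-b[...,0]>35)
    g=wood&(abs(L[...,0]-T[0])<30)&(abs(L[...,1]-T[1])<30)&(z>25)
    print(n,g.sum(),"zmax",np.percentile(z[g],[50,95,99.5]).round(1))
    for zz in range(35,150,15):
        h=g&(abs(z-zz)<7)
        if h.sum()>5: print("z",zz,"x",(np.percentile(L[h][:,0],[3,97])-T[0]).round(1),"y",(np.percentile(L[h][:,1],[3,97])-T[1]).round(1),h.sum())
    # fingers
    print("TCP px",proj(p,[s["tool_pos"]]).round(0),"grasp",proj(p,[s["tool_pos"]-toolR(s)[:,0]*.019]).round(0))
```

```text
t 14.1 yaw 10.14 xax [ 0.0045 -0.0107 -0.9999] TCP plate [-36.6  -8.3] z 0.1061 F [-4.4  0.2 10.2] op 0.0008
wrist 5743 zmax [234.6 238.8 239.6]
z 35 x [-15.6   2. ] y [10.1 11.1] 49
z 50 x [-15.6   3. ] y [ 0.1 11.2] 152
z 65 x [-14.1   5. ] y [-1.  11.1] 190
z 80 x [-12.    6.9] y [-2.5 11. ] 231
z 95 x [-9.9  9. ] y [-2.  10.9] 274
z 110 x [-8.1 11. ] y [-1.8 10.8] 325
z 125 x [-6.3 13. ] y [ 4.6 10.8] 390
z 140 x [-3.7 15.4] y [ 6.6 10.8] 438
TCP px [[320. 232.]] grasp [[320. 245.]]
scene 779 zmax [161.3 503.8 504.6]
z 35 x [-18.5   3.5] y [-11.6  16.3] 33
z 50 x [-14.6   5.5] y [-7.9  9.3] 39
z 65 x [-9.8  6.9] y [-8.5  7.5] 42
z 80 x [-8.3  9.1] y [-8.4  8. ] 39
z 95 x [-6.8 11. ] y [-9.3  7.7] 42
z 110 x [-6.6 12.4] y [-8.6  6.9] 45
z 125 x [-3.7 14.2] y [-8.8  8.2] 44
z 140 x [-1.1 15.8] y [-9.1  9.8] 64
TCP px [[300. 189.]] grasp [[300. 183.]]
```

Run:
```python
from h import *
s=stat(); M=toolR(s)
p=cam("wrist"); C=cloud(p); D=(C-s["tool_pos"])@M*1000
b=p["pixels"].astype(int); sat=b.max(-1)-b.min(-1)
for r in range(232,300,6):
    print(r,[(c,D[r,c].round(0).tolist(),int(sat[r,c])) for c in (290,300,308,314,320,326,332,340,350)])
cv2.imwrite("pics/w18.png",cv2.resize(p["pixels"][160:320,240:400],None,fx=4.5,fy=3.7,interpolation=cv2.INTER_CUBIC))
p=cam("scene"); C=cloud(p); D=(C-s["tool_pos"])@M*1000
for r in range(160,196,3): print(r,[(c,D[r,c].round(0).tolist()) for c in range(285,325,6)])
```

```text
t 14.2 yaw 10.14 xax [ 0.0044 -0.0107 -0.9999] TCP plate [-36.6  -8.3] z 0.1061 F [-5.   0.2 10. ] op 0.0005
232 [(290, [100.0, -28.0, 43.0], 156), (300, [100.0, -19.0, 43.0], 157), (308, [-8.0, -7.0, -3.0], 58), (314, [-24.0, -3.0, -10.0], 73), (320, [-24.0, 0.0, -10.0], 76), (326, [-23.0, 3.0, -10.0], 72), (332, [-24.0, 7.0, -10.0], 70), (340, [-23.0, 11.0, -10.0], 69), (350, [99.0, 28.0, 43.0], 155)]
238 [(290, [99.0, -29.0, 49.0], 155), (300, [99.0, -19.0, 49.0], 157), (308, [-8.0, -7.0, 1.0], 75), (314, [-30.0, -3.0, -9.0], 60), (320, [-31.0, 0.0, -10.0], 77), (326, [-31.0, 3.0, -10.0], 72), (332, [-32.0, 6.0, -10.0], 70), (340, [-32.0, 10.0, -10.0], 68), (350, [99.0, 28.0, 49.0], 151)]
244 [(290, [99.0, -29.0, 55.0], 155), (300, [99.0, -19.0, 55.0], 155), (308, [-7.0, -7.0, 5.0], 92), (314, [-40.0, -3.0, -11.0], 22), (320, [-37.0, 0.0, -9.0], 92), (326, [-41.0, 3.0, -11.0], 53), (332, [-40.0, 6.0, -11.0], 54), (340, [-37.0, 10.0, -9.0], 107), (350, [-36.0, 15.0, -9.0], 108)]
250 [(290, [99.0, -29.0, 61.0], 155), (300, [-47.0, -10.0, -11.0], 22), (308, [-47.0, -6.0, -11.0], 22),
[... 4391 characters left out ...]
 -82.0, -107.0]), (315, [105.0, -69.0, -118.0]), (321, [106.0, -58.0, -130.0])]
187 [(285, [105.0, -119.0, -52.0]), (291, [109.0, -110.0, -66.0]), (297, [-8.0, -3.0, 8.0]), (303, [-16.0, 13.0, 4.0]), (309, [97.0, -67.0, -92.0]), (315, [107.0, -62.0, -111.0]), (321, [105.0, -50.0, -121.0])]
190 [(285, [106.0, -111.0, -44.0]), (291, [106.0, -99.0, -56.0]), (297, [4.0, -6.0, 6.0]), (303, [-5.0, 11.0, 2.0]), (309, [98.0, -58.0, -84.0]), (315, [98.0, -48.0, -96.0]), (321, [107.0, -42.0, -113.0])]
193 [(285, [108.0, -103.0, -38.0]), (291, [107.0, -92.0, -49.0]), (297, [12.0, -5.0, 7.0]), (303, [5.0, 11.0, 2.0]), (309, [98.0, -50.0, -76.0]), (315, [98.0, -39.0, -87.0]), (321, [96.0, -27.0, -97.0])]
```

View pics/w18.png

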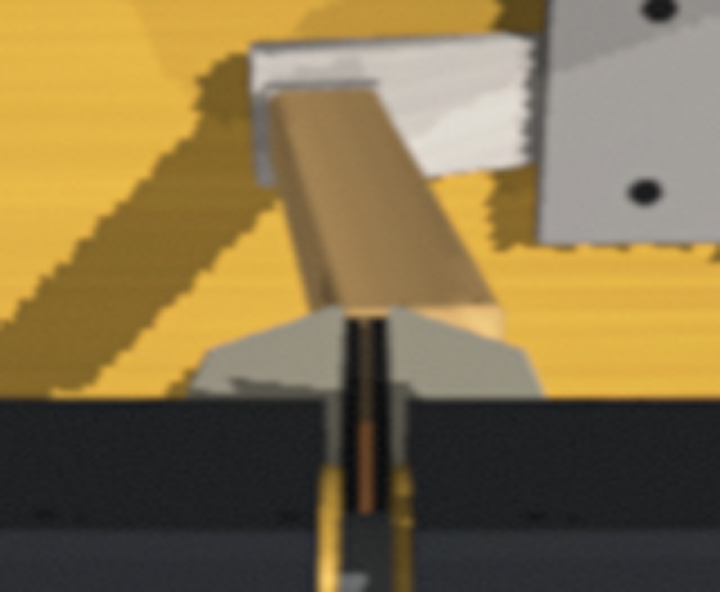

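Run:
```python
from h import *
C=np.load("wrist0.npz")["c"]; t=np.array([.5245,0,.1867]); D=C-t  # world; tool x=-z,y=x,z=-y
D=np.stack([-D[...,2],D[...,0],-D[...,1]],-1)*1000
for r in (246,252,258,264,272,285,300): print(r,[(c,D[r,c].round(0).tolist()) for c in (190,205,215,222,228,414,420,430,445)])
m=(D[...,0]<20)&(abs(D[...,2])<25)&(abs(D[...,1])<75); print("max tool x of finger pts",np.nanpercentile(D[m][:,0],[90,98,99.9]))
```

```text
246 [(190, [187.0, -162.0, 101.0]), (205, [187.0, -143.0, 101.0]), (215, [-44.0, -51.0, -11.0]), (222, [-44.0, -48.0, -11.0]), (228, [-39.0, -46.0, -9.0]), (414, [-41.0, 48.0, -9.0]), (420, [-45.0, 50.0, -12.0]), (430, [179.0, 133.0, 96.0]), (445, [180.0, 152.0, 97.0])]
252 [(190, [186.0, -163.0, 108.0]), (205, [-51.0, -54.0, -11.0]), (215, [-50.0, -49.0, -11.0]), (222, [-47.0, -47.0, -9.0]), (228, [-45.0, -45.0, -8.0]), (414, [nan, nan, nan]), (420, [-48.0, 49.0, -10.0]), (430, [-50.0, 53.0, -11.0]), (445, [-49.0, 61.0, -10.0])]
258 [(190, [-57.0, -59.0, -11.0]), (205, [-55.0, -53.0, -10.0]), (215, [-57.0, -47.0, -11.0]), (222, [-53.0, -45.0, -9.0]), (228, [-46.0, -45.0, -5.0]), (414, [-46.0, 47.0, -5.0]), (420, [-53.0, 48.0, -9.0]), (430, [-57.0, 51.0, -11.0]), (445, [-56.0, 58.0, -11.0])]
264 [(190, [-63.0, -57.0, -12.0]), (205, [-63.0, -50.0, -11.0]), (215, [-59.0, -47.0, -9.0]), (222, [-55.0, -45.0, -7.0]), (228, [-46.0, -45.0, -2.0]), (414, [-46.0, 47.0, -2.0]), (420, [-57.0, 47.0, -8.0]), (430, [-62.0, 50.0, -11.0]), (445, [-61.0, 57.0, -10.0])]
272 [(190, [-69.0, -55.0, -11.0]), (205, [-68.0, -49.0, -10.0]), (215, [-68.0, -44.0, -10.0]), (222, [-56.0, -45.0, -4.0]), (228, [-47.0, -45.0, 2.0]), (414, [-47.0, 47.0, 2.0]), (420, [-57.0, 47.0, -4.0]), (430, [-67.0, 48.0, -10.0]), (445, [-70.0, 54.0, -11.0])]
285 [(190, [-79.0, -51.0, -11.0]), (205, [-76.0, -46.0, -9.0]), (215, [-69.0, -45.0, -4.0]), (222, [-57.0, -46.0, 3.0]), (228, [-50.0, -45.0, 7.0]), (414, [-52.0, 47.0, 6.0]), (420, [-60.0, 47.0, 1.0]), (430, [-72.0, 47.0, -6.0]), (445, [-79.0, 50.0, -11.0])]
300 [(190, [-119.0, -34.0, -31.0]), (205, [-118.0, -30.0, -31.0]), (215, [-119.0, -27.0, -31.0]), (222, [-119.0, -25.0, -31.0]), (228, [-118.0, -24.0, -30.0]), (414, [-118.0, 26.0, -30.0]), (420, [-119.0, 28.0, -31.0]), (430, [-119.0, 30.0, -31.0]), (445, [-119.0, 35.0, -31.0])]
max tool x of finger pts [-59.97327163 -45.50662994 -39.4878129 ]
```

The depth readings show the real fingertips about 39 mm behind the reported TCP. The pads therefore held only the top ~6 mm of the handle, which explains the slip, and the closed fingers now press on the handle top. I raise, open, look, and regrasp about 50 mm deeper.

send_rows(
  motion=[
    {"hand": -1, "slide": [-3, 0, 0], "spin": 0},
    {"hand": -1, "slide": [-4, 0, 0], "spin": 0},
    {"hand": -1, "slide": [-10, 0, 0], "spin": 0},
    {"hand": -1, "slide": [-15, 0, 0], "spin": 0},
    {"hand": -1, "slide": [-15, 0, 0], "spin": 0},
    {"hand": 1, "slide": [0, 0, 0], "spin": 0},
    {"hand": 1, "slide": [0, 0, 0], "spin": 0},
    {"hand": 1, "slide": [0, 0, 0], "spin": 0},
  ],
)

```text
time: 15.1
tool_pos: [0.5744, -0.0664, 0.1565]
tool_rot: [0.631, 1.555, -0.763]
contact_force: [0.3, 0.1, 0.5]
opening: 0.0197
```

```bash
cat > hm.py <<'E'
from h import *
import sys
s=stat(); T=inplate(s["tool_pos"])*1000
p=cam("wrist"); cv2.imwrite(f"pics/w{sys.argv[1]}.png",p["pixels"])
C=cloud(p); L=inplate(C)*1000; z=C[...,2]*1000
b=p["pixels"].astype(int); hsv=cv2.cvtColor(p["pixels"],cv2.COLOR_BGR2HSV)
g=(L[...,0]>-90)&(L[...,0]<0)&(abs(L[...,1]+5)<35)&(z>30)&(z<142)
for zz in range(40,150,15):
    h=g&(abs(z-zz)<7)
    if h.sum()>5: print("z",zz,"x",np.percentile(L[h][:,0],[3,97]).round(1),"y",np.percentile(L[h][:,1],[3,97]).round(1),h.sum())
h=g&(z>130); 
if h.sum()>20: r=cv2.minAreaRect(L[h].astype(np.float32)); print("top plate-frame",np.round(r[0],1),np.round(r[1],1),round(r[2],1),np.median(z[h]).round(1))
f=(hsv[...,1]<70)&(L[...,0]>-75)&(L[...,0]<-4)&(abs(L[...,1]+5)<30)&(z>8)&(z<28)
l=L[f]; print("foot x",np.percentile(l[:,0],[1,99]).round(1),"y",np.percentile(l[:,1],[1,99]).round(1))
xh=np.percentile(l[:,0],1)
k=f&(L[...,0]>xh+30)&(L[...,0]<-6); a=np.polyfit(L[k][:,0],z[k],1); print("slope",a.round(3),"z@-10",np.polyval(a,-10).round(1))
k2=f&(L[...,0]<xh+24); print("flat z",np.percentile(z[k2],[10,50,90]).round(1))
for q in vision.cut_out(p,"bracket")[:1]:
    m=q["mask"]; lz=z[m]; l=L[m]
    ff=(lz>15)&(lz<32)&(l[:,0]<45); print("br front x",np.percentile(l[ff,0],[1,3]).round(1),"y",np.percentile(l[ff,1],[2,98]).round(1))
    gg=ff&(l[:,0]<25)&(l[:,0]>0); a=np.polyfit(l[gg,0],lz[gg],1); print(" toptilt",a.round(4),"z@0",np.polyval(a,0).round(1),"back x",np.percentile(l[lz>35,0],[95,99]).round(1))
E
python3 hm.py 19
```

```text
t 15.1 yaw 10.14 xax [ 0.0112 -0.0107 -0.9999] TCP plate [-33.8  -8.1] z 0.1565 F [0.3 0.1 0.5] op 0.0197
z 40 x [-55.9 -37. ] y [-11.1   3.3] 77
z 55 x [-55.9 -37.7] y [2.3 3.2] 83
z 70 x [-55.7 -37.6] y [2.3 3.3] 101
z 85 x [-56.  -37.5] y [2.2 3.3] 118
z 100 x [-56.  -37.4] y [2.  3.3] 139
z 115 x [-55.7 -37.3] y [1.7 3.4] 160
z 130 x [-56.5 -37.1] y [-13.9   3.3] 521
z 145 x [-54.5 -39.1] y [-12.2   1.7] 56
top plate-frame [-47.   -5.5] [18.1 19.8] 89.8 136.9
foot x [-57.5  -4.7] y [-20.5   9.2]
slope [-0.273 12.833] z@-10 15.6
flat z [19.8 22.1 23.9]
br front x [-2.5 -1.6] y [-37.5  29.5]
 toptilt [-1.34000e-02  2.05216e+01] z@0 20.5 back x [106.4 107.5]
```

View pics/w19.png

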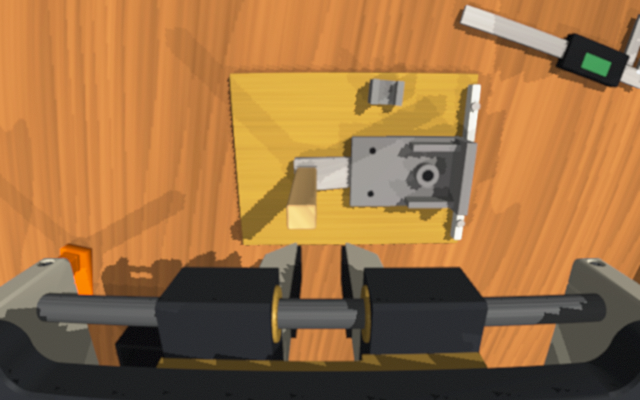

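The wedge now stands upright and square with its sole flat. The handle top is at plate frame (-47,-5.5) mm, pixel (301,215), and the lip is lifted ~1.4 mm. I regrasp deeper.

send_rows(
  motion=[
    {"hand": 1, "slide": [0, -6, -1.5], "spin": 0},
    {"hand": 1, "slide": [0, -7, -1.3], "spin": 0},
    {"hand": 1, "slide": [0, 0, 0], "spin": 0},
    {"hand": 1, "slide": [0, 0, 0], "spin": 0},
    {"hand": 1, "slide": [0, 0, 0], "spin": 0},
    {"hand": 1, "slide": [0, 0, 0], "spin": 0},
  ],
  grip_force=40,
)

```text
time: 15.8
tool_pos: [0.5586, -0.0656, 0.1545]
tool_rot: [0.466, 1.559, -0.928]
contact_force: [-0.0, 0.2, 0.3]
opening: 0.0759
```

```bash
python3 -c "
from h import *
s=stat(); print(rel(s,P(-.047,-.0055,.046)))"
```

```text
t 15.8 yaw 10.13 xax [ 0.0073 -0.0097 -0.9999] TCP plate [-49.3  -4.6] z 0.1545 F [-0.   0.2  0.3] op 0.0759
[108.5   1.7  -0.2]
```

send_rows(
  motion=[
    {"hand": 1, "slide": [15, 1, 0.5], "spin": 0},
    {"hand": 1, "slide": [20, 0.5, 0], "spin": 0},
    {"hand": 1, "slide": [20, 0, 0], "spin": 0},
    {"hand": 1, "slide": [15, 0, 0], "spin": 0},
    {"hand": 1, "slide": [0, 0, 0], "spin": 0},
  ],
)

```text
time: 16.3
tool_pos: [0.5626, -0.0669, 0.0834]
tool_rot: [0.632, 1.555, -0.762]
contact_force: [0.3, -0.2, -0.7]
opening: 0.0919
```

```bash
python3 -c "
from h import *
s=stat(); print(rel(s,P(-.047,-.0055,.046)))
p=cam('scene');cv2.imwrite('pics/s20.png',cv2.resize(p['pixels'][130:260,240:400],None,fx=5,fy=4.6))
p=cam('wrist');cv2.imwrite('pics/w20.png',p['pixels'])"
```

```text
t 16.3 yaw 10.13 xax [ 0.0112 -0.0107 -0.9999] TCP plate [-45.6  -6.6] z 0.0834 F [ 0.3 -0.2 -0.7] op 0.0919
[37.4 -1.7 -1.5]
```

View pics/s20.png

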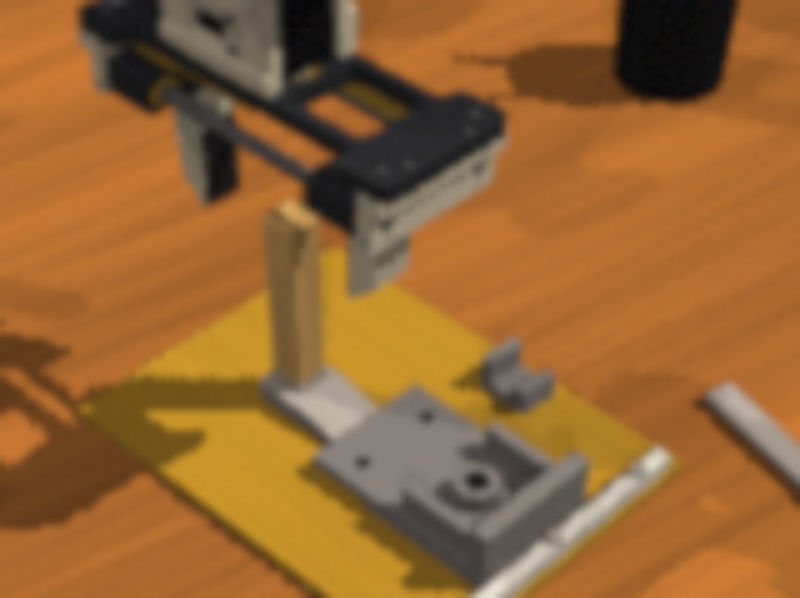

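View pics/w20.png

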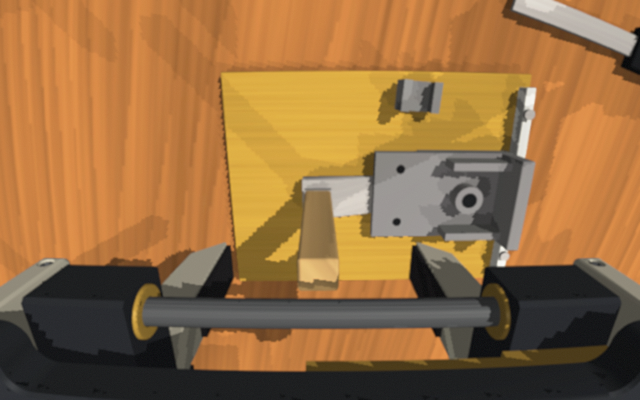

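This confirms it: the real fingertips are only just at handle-top height in the scene crop, near (375,280). The handle is centred at column 320. I descend another 36 mm.

send_rows(
  motion=[
    {"hand": 1, "slide": [15, -1, -0.8], "spin": 0},
    {"hand": 1, "slide": [12, -0.7, -0.4], "spin": 0},
    {"hand": 1, "slide": [5, 0, 0], "spin": 0},
    {"hand": 1, "slide": [0, 0, 0], "spin": 0},
  ],
)

```text
time: 16.8
tool_pos: [0.5655, -0.0674, 0.0563]
tool_rot: [0.847, 1.545, -0.547]
contact_force: [0.3, -1.2, 0.7]
opening: 0.0917
```

```bash
python3 -c "
from h import *
s=stat(); print(rel(s,P(-.047,-.0055,.046)))
p=cam('wrist');cv2.imwrite('pics/w21.png',p['pixels'])"
```

```text
t 16.8 yaw 10.15 xax [ 0.0219 -0.0133 -0.9997] TCP plate [-42.8  -7.5] z 0.0563 F [ 0.3 -1.2  0.7] op 0.0917
[10.2 -4.4 -2.2]
```

View pics/w21.png

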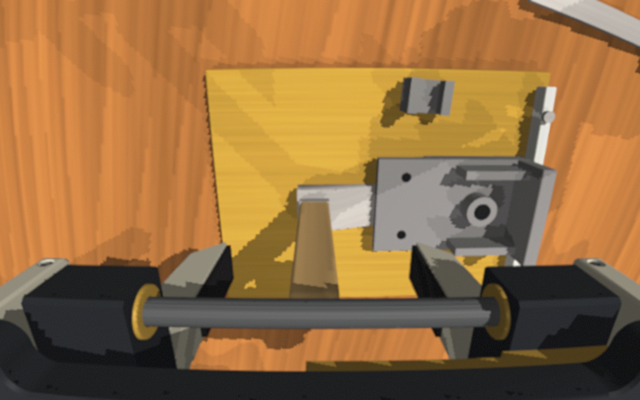

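send_rows(
  motion=[
    {"hand": 1, "slide": [4, -2, -1], "spin": 0},
    {"hand": 1, "slide": [0, -1, -0.5], "spin": 0},
    {"hand": 1, "slide": [0, 0, 0], "spin": 0},
  ],
)

```text
time: 17.15
tool_pos: [0.5632, -0.0667, 0.0536]
tool_rot: [0.877, 1.542, -0.517]
contact_force: [-0.5, 0.1, 0.4]
opening: 0.0917
```

```bash
python3 -c "
from h import *
s=stat(); g=s['tool_pos']-toolR(s)[:,0]*.058; print('pad centre plate',(inplate(g)*1000).round(1),g[2])"
```

```text
t 17.15 yaw 10.14 xax [ 0.0247 -0.014  -0.9996] TCP plate [-44.9  -6.4] z 0.0536 F [-0.5  0.1  0.4] op 0.0917
pad centre plate [-46.2  -5.4] 0.11158922252973494
```

Well centred. Closing.

send_rows(
  motion=[
    {"hand": -1, "slide": [0, 0, 0], "spin": 0},
    {"hand": -1, "slide": [0, 0, 0], "spin": 0},
    {"hand": -1, "slide": [0, 0, 0], "spin": 0},
    {"hand": -1, "slide": [0, 0, 0], "spin": 0},
    {"hand": -1, "slide": [0, 0, 0], "spin": 0},
    {"hand": -1, "slide": [0, 0, 0], "spin": 0},
    {"hand": -1, "slide": [0, 0, 0], "spin": 0},
    {"hand": -1, "slide": [0, 0, 0], "spin": 0},
  ],
  grip_force=40,
)

```text
time: 17.95
tool_pos: [0.5636, -0.0668, 0.0543]
tool_rot: [0.887, 1.541, -0.507]
contact_force: [-0.9, 0.0, -0.4]
opening: 0.0324
```

send_rows(
  motion=[
    {"hand": -1, "slide": [0, 0, 0], "spin": 0},
    {"hand": -1, "slide": [0, 0, 0], "spin": 0},
    {"hand": -1, "slide": [0, 0, 0], "spin": 0},
  ],
)

```text
time: 18.25
tool_pos: [0.5632, -0.0668, 0.0542]
tool_rot: [0.872, 1.542, -0.522]
contact_force: [0.9, -1.3, -0.2]
opening: 0.0199
```

```bash
cat > m2.py <<'E'
from h import *
import sys
k=sys.argv[1]
s=stat(); T=inplate(s["tool_pos"])*1000
p=cam("wrist"); cv2.imwrite(f"pics/w{k}.png",p["pixels"]); C=cloud(p); L=inplate(C)*1000; z=C[...,2]*1000
hsv=cv2.cvtColor(p["pixels"],cv2.COLOR_BGR2HSV); st=hsv[...,1]<70
f=st&(L[...,0]>-75)&(L[...,0]<-5)&(abs(L[...,1]+5)<22)&(z>8)&(z<30)
l=L[f]; xh=np.percentile(l[:,0],1); print("foot heel x",xh.round(1),"-> origin",(xh+12).round(1),"y",np.percentile(l[:,1],[1,99]).round(1))
k1=f&(L[...,0]>xh+29)&(L[...,0]<-7)
if k1.sum()>30:
    a=np.polyfit(L[k1][:,0],z[k1],1); print(" slope",a.round(3),k1.sum()," sole above plate ~",(np.median(z[k1]-(7.2+15-(L[k1][:,0]-xh-12-15)*.289))).round(2))
g=(L[...,0]>-80)&(L[...,0]<-8)&(abs(L[...,1]+5)<20)&(z>30)&(z<100)
xs=[]; 
for zz in range(40,90,8):
    h=g&(abs(z-zz)<4)
    if h.sum()>10: xs.append((zz,np.percentile(L[h][:,0],[5,95]).mean()))
xs=np.array(xs); print(" handle lean dx/dz",np.polyfit(xs[:,0],xs[:,1],1).round(3) if len(xs)>2 else xs)
for q in vision.cut_out(p,"bracket")[:1]:
    m=q["mask"]; lz=z[m]; l=L[m]
    ff=(lz>15)&(lz<32)&(l[:,0]<45); gg=ff&(l[:,0]<25)&(l[:,0]>0); a=np.polyfit(l[gg,0],lz[gg],1)
    print("br front x",np.percentile(l[ff,0],1).round(1),"y",np.percentile(l[ff,1],[2,98]).round(1),"tilt",a[0].round(4),"lift@-2",(np.polyval(a,-2)-19.1).round(2),"back x",np.percentile(l[lz>35,0],[99]).round(1))
E
python3 m2.py 22
```

```text
t 18.25 yaw 10.15 xax [ 0.0249 -0.0143 -0.9996] TCP plate [-45.   -6.5] z 0.0542 F [ 0.9 -1.3 -0.2] op 0.0199
foot heel x -55.6 -> origin -43.6 y [-20.6   9.3]
 slope [-0.241 14.792] 1142  sole above plate ~ 0.5
 handle lean dx/dz [-2.0000e-02 -4.3757e+01]
br front x -2.2 y [-37.8  30.1] tilt -0.0278 lift@-2 3.2 back x [108.1]
```

View pics/w22.png

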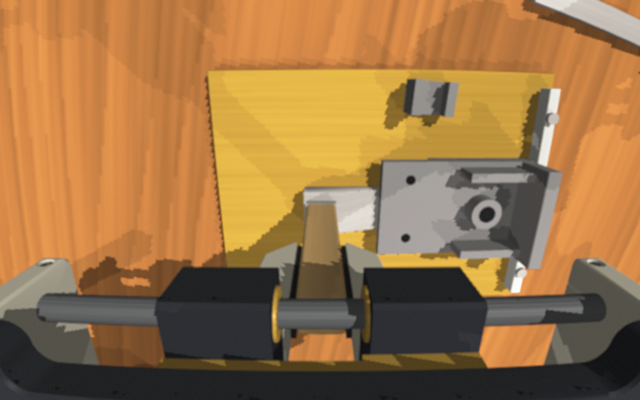

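The opening is now a true 20 mm on the handle: a firm, deep grip, with the lip up ~3.2 mm. I advance lightly.

send_rows(
  motion=[
    {"hand": -1, "slide": [-0.3, 0, 0], "spin": 0},
    {"hand": -1, "slide": [0, 1.5, 0], "spin": 0},
    {"hand": -1, "slide": [0, 1.5, 0], "spin": 0},
    {"hand": -1, "slide": [0, 0, 0], "spin": 0},
  ],
  grip_force=50,
)

```text
time: 18.75
tool_pos: [0.5634, -0.0667, 0.0541]
tool_rot: [0.713, 1.547, -0.681]
contact_force: [-0.5, -0.3, 0.1]
opening: 0.0199
```

```bash
python3 m2.py 23
```

```text
t 18.75 yaw 10.18 xax [ 0.0183 -0.0148 -0.9997] TCP plate [-44.7  -6.5] z 0.0541 F [-0.5 -0.3  0.1] op 0.0199
foot heel x -55.5 -> origin -43.5 y [-20.4   9.4]
 slope [-0.244 14.487] 1139  sole above plate ~ 0.17
 handle lean dx/dz [-9.000e-03 -4.418e+01]
br front x -2.3 y [-37.9  30.3] tilt -0.0227 lift@-2 2.83 back x [108.]
```

send_rows(
  motion=[
    {"hand": -1, "slide": [-0.5, 3, 0], "spin": 0},
    {"hand": -1, "slide": [-0.3, 3, 0], "spin": 0},
    {"hand": -1, "slide": [0, 0, 0], "spin": 0},
  ],
)

```text
time: 19.15
tool_pos: [0.5701, -0.065, 0.0541]
tool_rot: [0.756, 1.548, -0.638]
contact_force: [0.4, 0.6, 0.2]
opening: 0.0196
```

```bash
python3 m2.py 24
```

```text
t 19.15 yaw 10.16 xax [ 0.0186 -0.0138 -0.9997] TCP plate [-37.9  -6. ] z 0.0541 F [0.4 0.6 0.2] op 0.0196
foot heel x -48.7 -> origin -36.7 y [-19.9   9.9]
 slope [-0.253 16.084] 749  sole above plate ~ 0.15
 handle lean dx/dz [-1.2000e-02 -3.7204e+01]
br front x -2.1 y [-37.3  30.3] tilt -0.0398 lift@-2 4.69 back x [108.7]
```

send_rows(
  motion=[
    {"hand": -1, "slide": [0, 0.7, 0], "spin": 0},
    {"hand": -1, "slide": [0, 0, 0], "spin": 0},
    {"hand": -1, "slide": [0, 0, 0], "spin": 0},
    {"hand": -1, "slide": [0, 0, 0], "spin": 0},
  ],
)

```text
time: 19.65
tool_pos: [0.5701, -0.065, 0.0541]
tool_rot: [0.723, 1.548, -0.671]
contact_force: [-1.7, -0.9, -1.4]
opening: 0.0199
```

```bash
python3 m2.py 25; sleep 0; python3 m2.py 26; python3 -c "
from h import *
p=cam('scene');cv2.imwrite('pics/s26.png',cv2.resize(p['pixels'][150:280,230:390],None,fx=5,fy=4.6,interpolation=cv2.INTER_CUBIC))
p=cam('side');cv2.imwrite('pics/d26.png',cv2.resize(p['pixels'][110:230,250:400],None,fx=5,fy=5,interpolation=cv2.INTER_CUBIC))"
```

```text
t 19.65 yaw 10.17 xax [ 0.0176 -0.014  -0.9997] TCP plate [-37.8  -6. ] z 0.0541 F [-1.7 -0.9 -1.4] op 0.0199
foot heel x -48.7 -> origin -36.7 y [-19.8   9.9]
 slope [-0.252 16.051] 759  sole above plate ~ 0.13
 handle lean dx/dz [-1.0000e-02 -3.7225e+01]
br front x -2.0 y [-37.5  30.3] tilt -0.0417 lift@-2 4.68 back x [108.6]
t 19.75 yaw 10.17 xax [ 0.0176 -0.014  -0.9997] TCP plate [-37.9  -6. ] z 0.0541 F [-1.4 -0.5 -2.3] op 0.0198
foot heel x -48.8 -> origin -36.8 y [-19.8   9.8]
 slope [-0.239 16.255] 760  sole above plate ~ 0.17
 handle lean dx/dz [-1.1000e-02 -3.7235e+01]
br front x -2.1 y [-37.4  30.3] tilt -0.0441 lift@-2 4.71 back x [108.6]
```

View pics/s26.png

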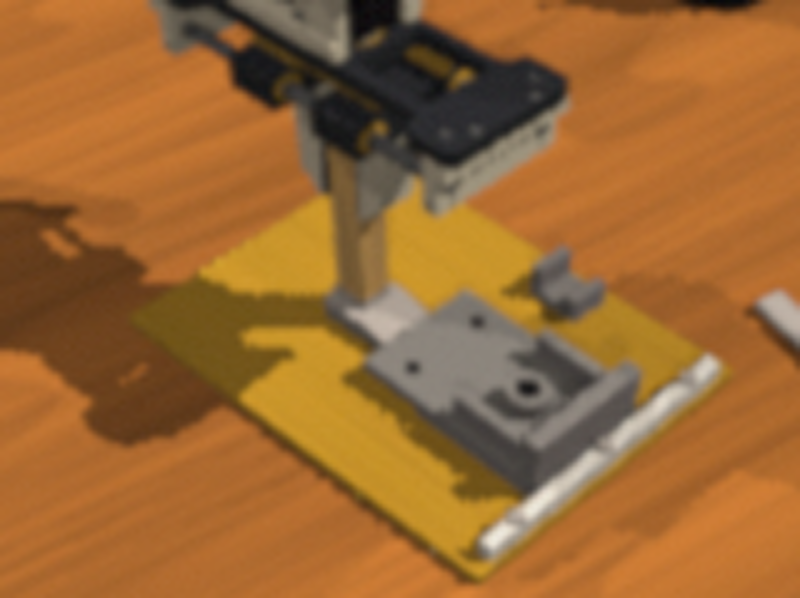

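View pics/d26.png

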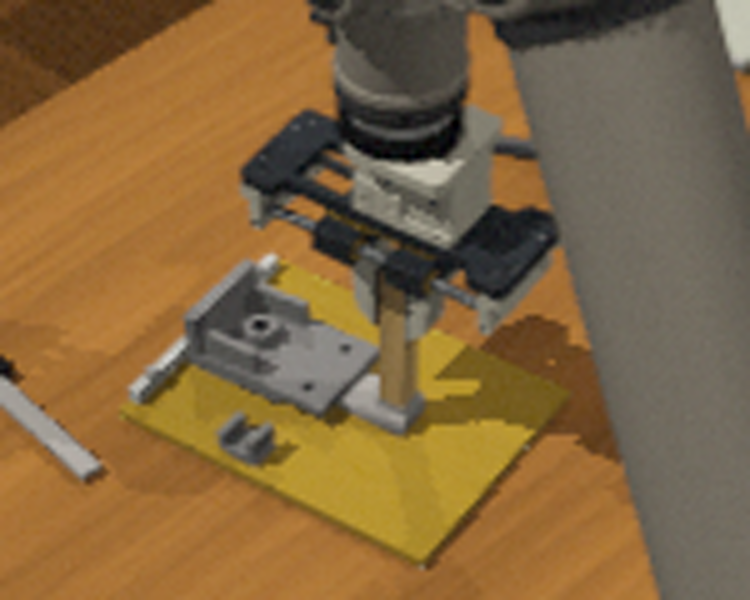

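Both views show the handle deep in the fingers, the foot square under the lip, and the bracket's back against the stop. The readings are steady (lift 4.7 mm, tilt consistent with the back edge down), so I hand in.

```bash
python3 -c "
from h import *
print(job.hand_in()); stat()"
```

```text
the job is handed in; nothing more can be done
None
the job is handed in; nothing more can be done
```

I pulled the wooden-handled wedge out of the holder and set it square on the build plate. Its toe is now under the bracket lip, and I handed the job in while still gripping it; no verdict was reported.

**Problems on the way:**
- **Slipped grip:** the first push stuck on the plate and the wedge slipped out of the gripper. The camera showed the real fingertips about 39 mm behind the reported TCP, so I had been holding only the top few millimetres of the handle.
- **Regrasp:** I opened the gripper and the wedge settled upright with its sole flat. I then regrasped about 40 mm lower on the handle and finished the push lightly.

**Last checks, about 20 s in:**

| Check | Reading |
|---|---|
| Lip lift | about 4.7 mm |
| Bracket tilt | about 0.042 rad, which fits the back edge staying down |
| Front edge | within about 1 mm of its starting position |
| Wedge angle to the plate | square to within about 0.1° |
| Wedge lean | about 0.01–0.02 rad |
| Gap under the sole | about 0.2 mm |
| Grip opening | 20 mm on the handle |
| Contact force | under 3 N |

Two readings were looser. The lip lift is good to about 1 mm, because the depth reading was about 0.8 mm low on the plate. The foot's slope read slightly shallow (-0.25 against -0.29), which means the toe is tipped up about 2°.

I did not re-measure the other objects at the end, but the pictures show nothing disturbed. I saw no robot contact with the bracket in them either.

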